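Open the instrument compartment to its stay and complete the row of jars

TASK

Unlock the green compartment by turning its brass key clockwise as far as it goes, then open the sloping lid all the way until it rests firmly but gently against the rubber of its brass stay, and leave it there. Then set the Leyden jar that was left out on the table gently down on the bare red spot inside, upright, to complete the row of three. Leave the two jars already inside and the other instruments on the table where they are.

Things in the scene. Friction and masses are not known exactly. Their poses are not given: they have to be found in the camera images.
- cabinet: Fixed green open-topped compartment on the table, 316 mm wide (y). Origin at table level, mid-width; x to its back (front face -66, back face +100 mm), z up. Walls 8 mm; front 62, back 150 mm high, sides sloping 30 degrees between. Hardboard floor 12 mm above the table, inside from x = -58 to +92 mm. Row of three places at x = 17, y = -90, 0, +90 mm.
- lid_hinge (a point): Middle of the lid's hinge axis, fixed on the cabinet's back rim at x = 100 mm, z = 160 mm of the cabinet; the axis is the cabinet's y axis.
- lid (a joint): Lid angle, rad: 0 shut (sloping 30 degrees down to the front), grows as the front edge rises; 0.52 level, 2.09 upright. Stiff hinge (0.6 N m friction, lid 0.5 kg): it stays where it is left. Locked, it lifts a few hundredths of a rad at most. It meets the stay somewhere from 2.16 to 2.45, set differently each time: feel for it.
- lid_panel: The lid: flat green panel 316 mm wide, 210 mm from hinge to front edge, 8 mm thick. Origin on the hinge axis, midway; -x runs along its underside to the front edge, y along the hinge, z out of its upper face (underside z = 0, upper face z = 8 mm). The front edge overhangs the cabinet's front face by about 16 mm.
- lid_edge (a point): Middle of the lid's front edge, on the underside (lid_panel x = -210 mm). Axes as lid_panel.
- key (a joint): Turn of the key about the lid's normal, rad: 0 locked, grows clockwise seen from above the lid; end stop at 1.45; the cam clears its keeper beyond about 1.25. About 0.08 N m of friction; it stays where it is left.
- key_bow (a point): Grip point: centre of the key's flat brass bow, a plate 44 mm wide (point x), 8 mm thick (point y), 42 mm high along point z, the lid's normal, so it leans with the lid. It stands on the lid 155 mm from the hinge; this point is 36 mm above the lid, the bow spans 12 to 54 mm above it, on an 18 mm stem. Strong enough to lift the lid by.
- stay: The lid's stop: brass arm 150 mm long behind the hinge at cabinet y = +100 mm, with a black rubber buffer 120 mm from the hinge that the lid's upper face meets. Origin on the hinge axis; axes parallel to lid_panel's when the lid just touches the buffer. Clamped, it holds its setting; the rubber gives 1 mm per 5 N. A press of 2 N or more counts as met; over 35 N is a slam.
- jar: The Leyden jar left out on the table: glass body of 56 mm diameter with tin foil, 58 mm high, brass cap and ball to 78 mm, about 0.25 kg. Origin: centre of its underside, z up.
- spot: Bare red flat round spot, 62 mm across, on the hardboard inside the cabinet: the free place in the row. Origin at its centre, on the hardboard; x along the cabinet's x. Neighbour jars stand 90 mm away along y, so fingers fit in front of and behind the jar (along x), not beside it.
- jar_a: A Leyden jar already in the row, same make and size as jar. Origin: centre of its underside.
- jar_b: The other Leyden jar already in the row, same size. Origin: centre of its underside.
- disc: Black ebonite electrophorus disc, 150 mm across and 14 mm thick, with a glass handle to 99 mm; leave alone. Origin: centre of its underside.
- electroscope: Tin electroscope on a round foot, 110 mm drum, 197 mm high; leave alone. Origin: centre of its underside.
- rod: Green glass rod, 200 mm, on a wooden cradle, 44 mm high; leave alone. Origin: centre of its underside.
- magnet: Red and blue horseshoe magnet lying flat, about 90 x 80 x 20 mm; leave alone. Origin: centre of its underside.
Mind the look-alikes: they are no part of the job. Leave any blue or turquoise look-alike of the jar alone.

How it is judged:
By the outcome, as a careful person would: the job done as asked, in the order asked, and still so for the second after the job is handed in, with the robot touching nothing.
It also fails if it takes over 72 s, if anything falls off the work surface, if the arm or the gripper's body presses on something with over 40 N, if the wrist force passes 120 N, or if a joint passes its speed limit or range.

ROBOT

A 7-joint arm with a two-finger parallel gripper is mounted at the origin on the work surface. World frame = base frame: x ahead of the robot, y to its left, z up, the work surface at z = 0. Lengths are in m, angles in rad, forces in N, time in s.
With the tool pointing down it reaches from about 0.425 to 0.925 m from the base axis. Payload 6.8 kg.
Tool frame: the origin (TCP) lies midway between the tips of the shut fingers; the grasp point (between the pads) lies 19 mm behind it; z points along the fingers, y is the line along which they close (so a half turn about z gives the same grasp; the last joint's range is limited). The gripper opens to 85 mm and grips with 20 to 120 N. Pads are 22 mm wide; open, the fingers measure 114 mm over their backs; the gripper's body (76 mm by 85 mm) begins 54 mm behind the grasp point. The pads swing forward as they close: fully open they stand 13 mm farther back than shut.
Start: joints at [-0.108, 0.477, 0.022, 1.555, -0.011, 1.109, -0.083], TCP at [0.675, 0, 0.231] pointing down, gripper open.
Joint ranges: [-2.96, 2.96], [-0.34, 2.1], [-1.41, 1.46], [0.24, 2.44], [-1.37, 4.51], [0.17, 1.92], [-2.96, 2.96]. Speed limits (rad/s): [2.39, 2.39, 3.14, 3.14, 3.14, 3.14, 3.14].

INTERFACE

Orientations are given as a unit quaternion [w, x, y, z].
In Python, from station import bot gives the robot as it stands.
- The arm moves only by the tool jog_arm, never from a script. Its argument "rows" is a list of rows, each an object of numbers: "fingers": the finger opening in mm, from 0 to 85.4; "x", "y", "z": the shift along the tool's x, y, z in mm; "ax", "ay", "az": the turn, a rotation vector about the tool's x, y, z in degrees. A call has exactly 8 rows; each row shifts and turns the commanded pose from where the row before left it, along the tool's axes as they then stand; what a row does not reach is not made up. A row lasts 1/10 s, in which the tool goes at most 50 mm and 8.59 degrees, less where a joint would pass 70% of its speed; a pose out of reach is approached as far as the arm can. A call with a gripper value outside its range is refused whole. The fingers move at their own pace and stop on an object; "force" is the grip in N (left out, the last holds). Time passes only in rows, so rows that do not move let the fingers close, or fill a call up. It gives the time, the measured TCP pose, the force, the opening and the grip force at its end, in the units of the state.
- bot.get_obs(): the state, without advancing time (a new reading comes with each control period).
- bot.read_camera(name): name is "scene" or "side" or "wrist"; returns a dict with "pixels" (384x512x3 uint8, red, green, blue), "vertical_fov" (degrees; the focal length in pixels is half the picture's height over the tangent of half this angle, whatever the lens; pixels are square), "cx", "cy" (the principal point, pixels), "dist_coeffs" ([k1, k2, p1, p2, k3] as OpenCV has them; the pictures are not rectified), "world_from_camera" (4x4, takes a point from camera to world coordinates). Camera axes: x right, y down, z forward; pixel columns grow to the right and rows downward; lengths in m; the calibration is good to about 2 mm. A picture is of the moment at which its call begins. There is no depth.
- bot.hand_in(): hands the job in; it is judged then, once.
The state is a dict: "t": time; "q": joint angles; "joint_vel": joint speeds; "joint_torque": joint torques, N m; "eef_pos": TCP position; "tool_rot": TCP orientation; "contact_force": force on the tool from outside, world axes, zero at the start; "torque": the same for the moment, N m; "gripper_width": opening from 0.0 (shut) to 1.0 (fully open); "grasp_force": force on a finger pad.
Only numpy, scipy, OpenCV 4.12 (cv2) and the standard library are available. Lean on these libraries where they do the work, as an engineer would, in place of code of your own. Each camera call takes 0.05 s, during which the arm holds its last target. There are 200 camera calls.

## Working session

There is one attempt and no reset: what is moved stays moved. The work goes in short steps, Python scripts to look and compute and a tool call to move; the robot and the scene stay as the last step left them, time stands still between calls to the robot, and variables do not carry over. Pictures are saved under pics/ and viewed, at most 10 in all, crops included, and the job is handed in when it is done.

Besides the shell and the picture viewer there is one more tool, called after "Call:" as name([rows], argument=value, ...), one row to a line, values as JSON. jog_arm: Moves the arm, as the interface text tells. Its arguments: {"type":"object","properties":{"rows":{"type":"array","items":{"type":"object","properties":{"fingers":{"type":"number"},"x":{"type":"number"},"y":{"type":"number"},"z":{"type":"number"},"ax":{"type":"number"},"ay":{"type":"number"},"az":{"type":"number"}}}},"force":{"type":"number"}},"required":["rows"]}

```bash
ls; mkdir -p pics; python3 - <<'E'
from station import bot
import cv2,numpy as np
o=bot.get_obs();print({k:np.round(v,3).tolist() for k,v in o.items()})
ims=[]
for n in ["scene","side","wrist"]:
    r=bot.read_camera(n);np.savez(f"pics/{n}0.npz",**r)
    print(n,r["vertical_fov"],r["cx"],r["cy"],r["dist_coeffs"],np.round(r["world_from_camera"],3).tolist())
    cv2.imwrite(f"pics/{n}0.png",cv2.resize(r["pixels"][...,::-1],(768,576)))
E
```

```text
pics
{'t': 0.0, 'q': [-0.108, 0.478, 0.022, 1.556, -0.012, 1.109, -0.083], 'joint_vel': [-0.002, 0.0, 0.002, 0.001, -0.001, 0.001, 0.002], 'joint_torque': [-0.001, -59.644, 1.608, -28.119, 0.012, 0.009, 0.0], 'eef_pos': [0.674, -0.0, 0.23], 'tool_rot': [-0.001, 0.707, 0.707, -0.001], 'contact_force': [-0.598, 0.042, 0.138], 'torque': [0.003, 0.051, 0.007], 'grasp_force': 0.0, 'gripper_width': 1.002}
scene 49.21560304235152 257.9953483751736 188.49599390870708 [-0.14006501  0.          0.          0.          0.        ] [[0.626, 0.647, -0.436, 1.015], [0.78, -0.511, 0.362, -0.399], [0.011, -0.566, -0.824, 1.104], [0.0, 0.0, 0.0, 1.0]]
side 42.4686054348892 251.84495701203014 189.2418288661555 [-0.16747983  0.          0.          0.          0.        ] [[-0.938, -0.263, 0.226, 0.129], [-0.347, 0.71, -0.613, 1.057], [0.0, -0.654, -0.757, 1.381], [0.0, 0.0, 0.0, 1.0]]
wrist 65.00501705087207 255.97242127256774 191.8190542271429 [-0.07163422  0.          0.          0.          0.        ] [[1.0, 0.0, -0.001, 0.674], [-0.0, -0.951, -0.309, 0.08], [-0.001, 0.309, -0.951, 0.373], [0.0, 0.0, 0.0, 1.0]]
```

View pics/scene0.png

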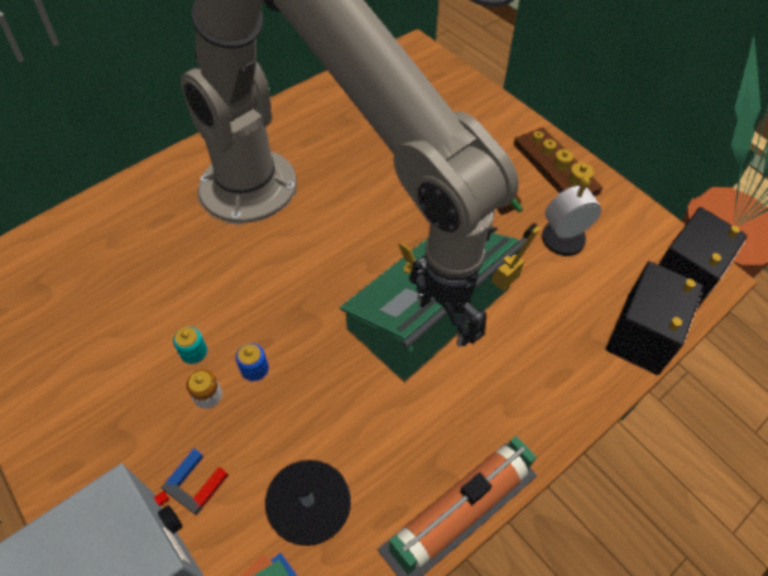

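View pics/side0.png

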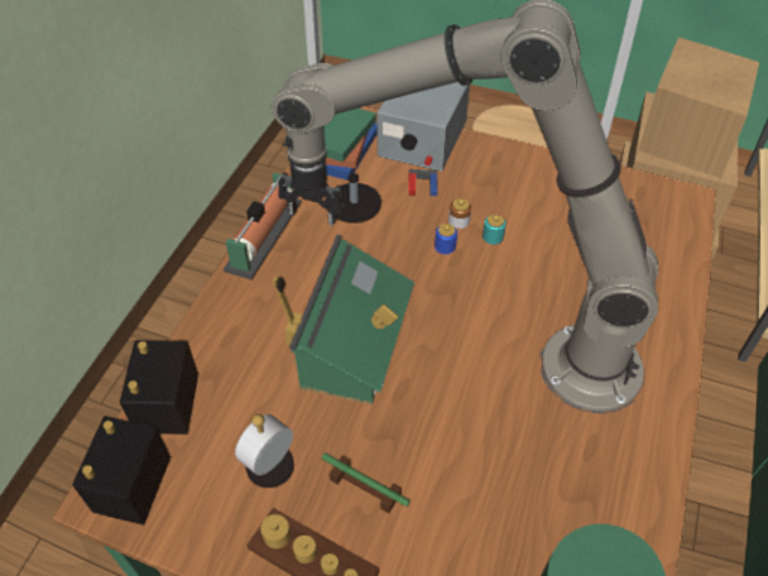

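```bash
cat > h.py <<'E'
import numpy as np,cv2
def K(r):
    f=r["pixels"].shape[0]/2/np.tan(np.radians(float(r["vertical_fov"]))/2)
    return np.array([[f,0,float(r["cx"])],[0,f,float(r["cy"])],[0,0,1]])
def ray(r,px):
    p=cv2.undistortPoints(np.array([[px]],float),K(r),r["dist_coeffs"]).ravel()
    T=r["world_from_camera"];d=T[:3,:3]@[p[0],p[1],1];return T[:3,3],d/np.linalg.norm(d)
def plane(r,px,z):
    o,d=ray(r,px);return o+d*(z-o[2])/d[2]
def tri(r1,p1,r2,p2):
    A=0;b=0
    for r,p in((r1,p1),(r2,p2)):
        o,d=ray(r,p);M=np.eye(3)-np.outer(d,d);A=A+M;b=b+M@o
    return np.linalg.solve(A,b)
def proj(r,P):
    T=np.linalg.inv(r["world_from_camera"])
    return cv2.projectPoints(np.atleast_2d(np.array(P,float)),cv2.Rodrigues(T[:3,:3])[0],T[:3,3],K(r),r["dist_coeffs"])[0][:,0]
def load(n):
    return dict(np.load(f"pics/{n}.npz"))
def snap(bot,n,tag):
    r=bot.read_camera(n);np.savez(f"pics/{n}{tag}.npz",**r);return r
E
python3 - <<'E'
from h import *
def crop(n,x,y,w,h,s):
    im=load(n)["pixels"][y:y+h,x:x+w,::-1];im=cv2.resize(im,None,fx=s,fy=s,interpolation=cv2.INTER_CUBIC)
    for i in range(0,w,20): cv2.putText(im,str(x+i),(i*s,8),0,.3,(255,255,255));cv2.line(im,(i*s,0),(i*s,h*s),(255,255,255),1) if 0 else None
    for i in range(0,h,20): cv2.putText(im,str(y+i),(0,i*s+8),0,.3,(255,255,255))
    return im
a=crop("side0" if 0 else "side0",180,150,100,120,5)
b=crop("scene0",110,210,75,65,4);c=crop("side0",280,125,60,60,4)
W=np.zeros((600,800,3),np.uint8);W[:600,:500]=a;W[:260,500:800]=b;W[300:540,500:740]=c
cv2.imwrite("pics/c1.png",W)
E
```

```text
(no output)
```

View pics/c1.png

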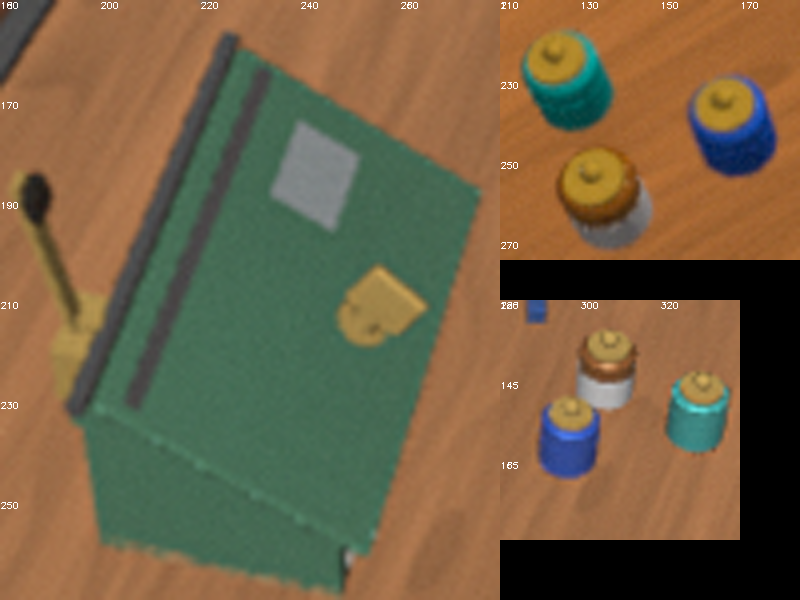

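```bash
cat >> h.py <<'E'
def cab(pose,P):
    x,y,t=pose;P=np.atleast_2d(P)/1000.;c,s=np.cos(t),np.sin(t)
    return np.c_[x+c*P[:,0]-s*P[:,1],y+s*P[:,0]+c*P[:,1],P[:,2]]
def lid(P,a=0.):
    "lid_panel mm -> cabinet mm at lid angle a"
    P=np.atleast_2d(np.array(P,float));t=a-np.pi/6   # slope
    ux=np.array([np.cos(t),0,-np.sin(t)]);uz=np.array([np.sin(t),0,np.cos(t)])
    return np.array([100,0,160])+P[:,:1]*ux+P[:,1:2]*[0,1,0]+P[:,2:]*uz
E
python3 - <<'E'
from h import *
from scipy.optimize import least_squares
S=load("side0");C=load("scene0");W=load("wrist0")
M=np.r_[lid([[-210,-158,8],[-210,158,8],[0,158,8]]),[[-66,158,0],[100,158,0]]]
px=np.array([[276,188],[254,260.6],[199,231],[248,268],[201,258]])
f=lambda p:(proj(S,cab(p,M))-px).ravel()
r=least_squares(f,[.7,.1,0]);p=r.x;print(p,r.fun.reshape(-1,2).round(1).tolist())
print("scene front corner",proj(C,cab(p,M[:1])),proj(S,cab(p,lid([[-155,0,0+8+36],[-155,0,8]]))))
print("lid slope check",lid([-210,0,0]))
for px in [(255.6,203),(265.4,211)]:
    for h in (54,): print(px,plane(S,px,.16)*1000)
for n,q,z in [("scene",(132,254),.06),("side",(305,141),.06)]: print(plane(load(n+"0"),q,z))
print(tri(C,(132.5,252),S,(305,136.5)))
np.save("pose.npy",p)
im=cv2.resize(W["pixels"][...,::-1],(768,576));cv2.imwrite("pics/w0.png",im)
E
```

```text
[0.51397619 0.11407329 0.10912841] [[0.3, -1.0], [1.1, -0.1], [-1.8, -1.6], [1.0, 1.5], [-0.6, 0.9]]
scene front corner [[224.79887591 203.86723465]] [[257.90794253 208.97980778]
 [252.53671717 213.8118784 ]]
lid slope check [[-81.86533479   0.          55.        ]]
(255.6, 203) [462.96114745 117.22037197 160.        ]
(265.4, 211) [422.90760962 137.06812571 160.        ]
[ 0.4180241  -0.35072739  0.06      ]
[ 0.41673388 -0.31713792  0.06      ]
[ 0.41992396 -0.34402879  0.06243953]
```

View pics/w0.png

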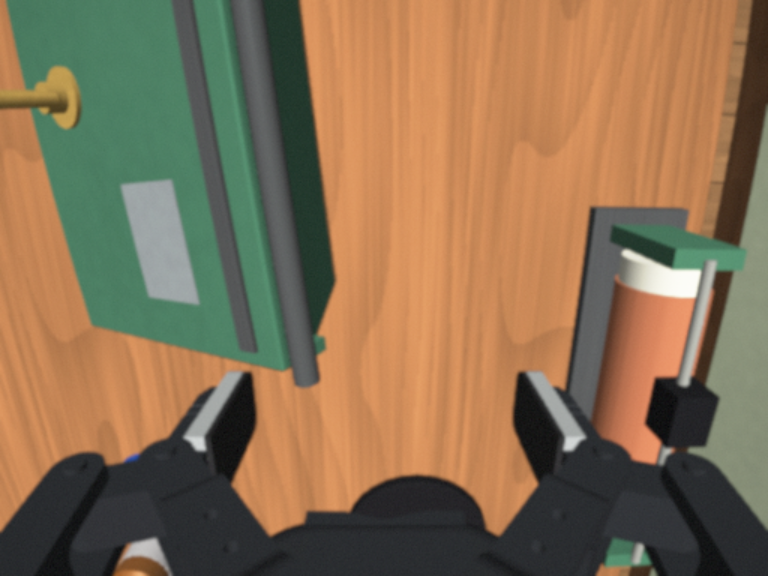

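The jar to fetch is the amber-glass one with tin foil (scene px 135,258; side px 305,142). The turquoise (123,230) and blue (168,241) ones are look-alikes, and the enlarged crop confirms the colours. The wrist view shows the lid's front −y corner at (61,217) and the key collar at (43,65). Next I'll go above the key.

Call:
jog_arm([
  {"x": 16, "y": -40, "z": -8},
  {"x": 16, "y": -40, "z": -8},
  {"x": 16, "y": -40, "z": -8},
  {"x": 16, "y": -40, "z": -8},
  {"x": 16, "y": -40, "z": -8},
  {},
  {},
  {},
], force=40)

```text
invalid input
```

```bash
python3 - <<'E'
from station import bot
from h import *
W=snap(bot,"wrist","1");S=snap(bot,"side","1")
o=bot.get_obs();print(o["eef_pos"],o["q"])
cv2.imwrite("pics/w1.png",cv2.resize(W["pixels"][...,::-1],(768,576)))
p=np.load("pose.npy")
print(proj(W,cab(p,lid([[-210,-158,8],[-210,158,8],[-155,0,44],[-155,0,8],[-155,0,62]])))*1.5)
E
```

```text
[ 6.74755882e-01 -6.22353018e-06  2.30843120e-01] [-0.10809362  0.47740325  0.02236988  1.55585793 -0.01149345  1.10927653
 -0.08310332]
[[  88.51441408  325.9465107 ]
 [ -23.20759706 -130.58837902]
 [  -4.51332601   98.60308328]
 [  60.17182648   96.98914532]
 [ -40.79682643  100.05529592]]
```

View pics/w1.png

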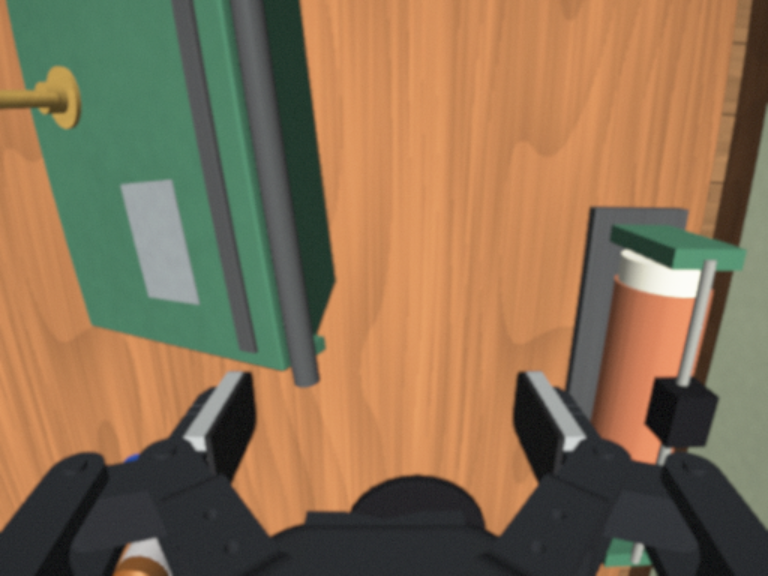

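The picture is unchanged because the move was refused: key collar (65,97), lid corner (92,325). The predicted positions agree to a few pixels. I'll retry with full rows.

Call:
jog_arm([
  {"x": 16, "y": -40, "z": -8, "ax": 0, "ay": 0, "az": 0, "fingers": 85},
  {"x": 16, "y": -40, "z": -8, "ax": 0, "ay": 0, "az": 0, "fingers": 85},
  {"x": 16, "y": -40, "z": -8, "ax": 0, "ay": 0, "az": 0, "fingers": 85},
  {"x": 16, "y": -40, "z": -8, "ax": 0, "ay": 0, "az": 0, "fingers": 85},
  {"x": 16, "y": -40, "z": -8, "ax": 0, "ay": 0, "az": 0, "fingers": 85},
  {"x": 0, "y": 0, "z": 0, "ax": 0, "ay": 0, "az": 0, "fingers": 85},
  {"x": 0, "y": 0, "z": 0, "ax": 0, "ay": 0, "az": 0, "fingers": 85},
  {"x": 0, "y": 0, "z": 0, "ax": 0, "ay": 0, "az": 0, "fingers": 85},
], force=40)

```text
t: 1.05
eef_pos: [0.4757, 0.0795, 0.2714]
tool_rot: [0.0, 0.707, 0.707, 0.0]
contact_force: [-0.4, 0.1, 0.3]
gripper_width: 0.994
grasp_force: 0.0
```

```bash
python3 - <<'E'
from station import bot
from h import *
W=snap(bot,"wrist","2")
print(bot.get_obs()["q"].round(2))
cv2.imwrite("pics/w2.png",cv2.resize(W["pixels"][...,::-1],(768,576)))
p=np.load("pose.npy")
print(proj(W,cab(p,lid([[-210,-158,8],[-210,158,8],[-155,0,44],[-155,0,8],[-155,0,62]])))*1.5)
E
```

```text
[-0.25  0.12 -0.05  1.95  0.01  1.07 -0.3 ]
[[351.1636531  391.88890422]
 [292.13625652  -8.60773081]
 [357.9949189  223.72482861]
 [385.17923574 213.44951438]
 [342.29224    229.68027355]]
```

View pics/w2.png

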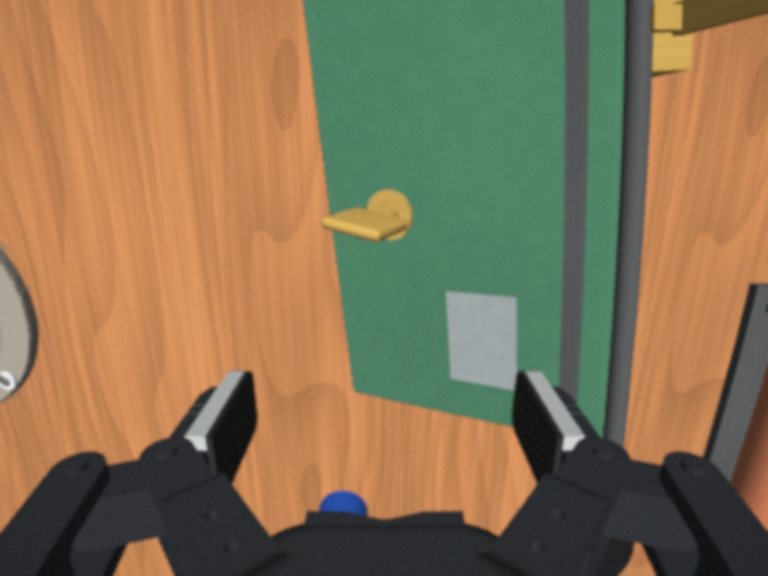

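```bash
python3 - <<'E'
from station import bot
from h import *
from scipy.optimize import least_squares
S=load("side0");W0=load("wrist0");W=load("wrist2")
L=lid([[-210,-158,8],[-210,158,8],[-155,0,8],[-210,-158,8],[-155,0,8]])
def f(p):
    G=cab(p,L);return np.r_[proj(S,G[:2])-[[276,188],[254,260.6]],(proj(W,G[2:4])-np.array([[389,214],[354,391]])/1.5),(proj(W0,G[[3]])-np.array([[92,325]])/1.5)].ravel()
r=least_squares(f,np.load("pose.npy"));p=r.x;print(p,r.fun.round(1));np.save("pose.npy",p)
c,s=np.cos(p[2]),np.sin(p[2]);R=np.array([[c,-s,0],[s,c,0],[0,0,1]])
n=R@[-.5,0,np.sin(np.pi/3)];lx=R@[np.cos(np.pi/6),0,.5];ly=R@[0,1,0]
def onlid(r,px,h):
    P0=cab(p,lid([-155,0,h]))[0];o,d=ray(r,px);q=o+d*((P0-o)@n)/(d@n);return (q-P0)@lx*1000,(q-P0)@ly*1000
for r,a,b in[(W,(323/1.5,222/1.5),(379/1.5,239/1.5)),(S,(255.6,203),(265.4,211))]:
    u,v=np.array(onlid(r,a,62)),np.array(onlid(r,b,62));print(u,v,np.linalg.norm(u-v),np.degrees(np.arctan2(*(v-u)[::-1])))
print("bow",cab(p,lid([-155,0,44])),"n",n)
E
```

```text
[0.51686109 0.11434595 0.10666486] [-0.4 -1.1  0.1 -0.3  0.1 -0.7 -0.   0.3 -0.3  0.3]
[-17.87534759   4.56578161] [22.48611593 -6.12927884] 41.75442557627889 -14.8412622391376
[17.14045473 -3.50165366] [-23.23635963   5.16343227] 41.29613604473217 167.88772678288413
bow [[0.46094675 0.10835913 0.12060512]] n [-0.49715835 -0.05323136  0.8660254 ]
```

Call:
jog_arm([
  {"x": 0, "y": 0, "z": 0, "ax": -5, "ay": 0, "az": 0, "fingers": 60},
  {"x": 0, "y": 0, "z": 0, "ax": -5, "ay": 0, "az": 0, "fingers": 60},
  {"x": 0, "y": 0, "z": 0, "ax": -5, "ay": 0, "az": 0, "fingers": 60},
  {"x": 0, "y": 0, "z": 0, "ax": -5, "ay": 0, "az": 0, "fingers": 60},
  {"x": 0, "y": 0, "z": 0, "ax": -5, "ay": 0, "az": 0, "fingers": 60},
  {"x": 0, "y": 0, "z": 0, "ax": -5, "ay": 0, "az": 0, "fingers": 60},
  {"x": 0, "y": 0, "z": 0, "ax": 0, "ay": 0, "az": 0, "fingers": 60},
  {"x": 0, "y": 0, "z": 0, "ax": 0, "ay": 0, "az": 0, "fingers": 60},
])

```text
t: 1.9
eef_pos: [0.4754, 0.0796, 0.2713]
tool_rot: [0.182, 0.683, 0.683, 0.182]
contact_force: [0.1, 0.2, 0.6]
gripper_width: 0.705
grasp_force: 0.0
```

```bash
cat > fk.py <<'E'
import numpy as np
from scipy.spatial.transform import Rotation as Ro
from scipy.optimize import least_squares
def fk(q,g):
    h,L1,L2,Lt,e=g
    z=lambda a:Ro.from_euler('z',a);y=lambda a:Ro.from_euler('y',a)
    R=z(q[0]);p=np.array([0,0,h]);R=R*y(q[1]);R=R*z(q[2]);p=p+R.apply([e,0,L1]);R=R*y(q[3]);p=p+R.apply([-e,0,0]);R=R*z(q[4]);p=p+R.apply([0,0,L2]);R=R*y(q[5]);R=R*z(q[6]);p=p+R.apply([0,0,Lt]);return p,R
D=[([-0.108,0.477,0.022,1.556,-0.011,1.109,-0.083],[.6748,0,.2308])]
E
python3 - <<'E'
from station import bot
from fk import *
o=bot.get_obs();q=np.array(o["q"]);print(q.round(3),o["eef_pos"],o["tool_rot"])
D.append(([-0.25,0.12,-0.05,1.95,0.01,1.07,-0.3],[.4757,.0795,.2714]));D.append((q,o["eef_pos"]))
f=lambda g:np.concatenate([fk(a,g)[0]-b for a,b in D])
for e0 in (0,):
    r=least_squares(f,[.35,.5,.45,.3,e0]);print(r.x,(r.fun*1000).round(1))
P,R=fk(q,r.x);Q=np.array(o["tool_rot"]);T=Ro.from_quat(Q[[1,2,3,0]])
print(R.as_matrix().round(2),T.as_matrix().round(2))
E
```

```text
[-0.274 -0.122 -0.154  2.302  0.398  0.515 -0.736] [0.47544556 0.07959804 0.27128483] [0.18247405 0.68349672 0.68290527 0.18214236]
[ 0.62210085  0.9381173   0.62230218  0.83990586 -0.2103325 ] [  28.8  -66.9   15.6 -139.2 -178.   -15.2    1.8 -113.5   -0.5]
[[-0.87 -0.    0.5 ]
 [-0.    1.    0.  ]
 [-0.5   0.   -0.87]] [[ 0.    0.87  0.5 ]
 [ 1.   -0.   -0.  ]
 [-0.    0.5  -0.87]]
```

```bash
cat > fk.py <<'E'
import numpy as np
from scipy.spatial.transform import Rotation as Ro
from scipy.optimize import least_squares
lo=np.array([-2.96,-.34,-1.41,.24,-1.37,.17,-2.96]);hi=np.array([2.96,2.1,1.46,2.44,4.51,1.92,2.96])
def fk(q,g):
    h,L1,L2,Lt,e,d,c=g
    z=lambda a:Ro.from_euler('z',a);y=lambda a:Ro.from_euler('y',a)
    R=z(q[0])*y(q[1])*z(q[2]);p=np.array([0,0,h])+R.apply([e,0,L1],)*1
    p=np.array([0,0,h])+R.apply([e,0,L1]);R=R*y(q[3]);p=p+R.apply([-e,0,L2]);R=R*z(q[4])*y(q[5]);p=p+R.apply([c,d,0]);R=R*z(q[6]);return p+R.apply([0,0,Lt]),R*z(np.pi/2)
E
python3 - <<'E'
from station import bot
from fk import *
o=bot.get_obs();q=np.array(o["q"])
D=[([-0.108,0.4774,0.0224,1.5559,-0.0115,1.1093,-0.0831],[.6748,0,.2308]),([-0.25,0.12,-0.05,1.95,0.01,1.07,-0.3],[.4757,.0795,.2714]),(q,o["eef_pos"])]
pr=np.array([.365,.395,.385,.33,.02,.073,-.015])
w=np.array([.003,.003,.003,.2,.03,.01,.03])
best=None
for e in(-.02,.02):
  for d in(.073,-.073):
    g0=pr.copy();g0[4]=e;g0[5]=d
    r=least_squares(lambda g:np.r_[np.concatenate([fk(a,g)[0]-b for a,b in D])*1000,(g-g0)/w],g0)
    print(r.cost,r.x.round(4),r.fun[:9].round(1))
    if best is None or r.cost<best[0]: best=(r.cost,r.x)
np.save("g.npy",best[1])
Q=np.array(o["tool_rot"]);print((fk(q,best[1])[1].inv()*Ro.from_quat(Q[[1,2,3,0]])).as_rotvec())
E
```

```text
11868.17438237533 [ 0.2812  0.5583  0.5388  0.2943 -0.0147  0.1518  0.0923] [-38.3  93.1   5.2 -21.8 -57.7   1.   18.2 -54.5   3.1]
12089.348897859109 [ 0.2812  0.5587  0.5388  0.295  -0.0142  0.1512  0.093 ] [-38.4  92.5   5.2 -22.  -58.3   1.1  18.3 -54.8   3. ]
11868.823070096963 [ 0.281   0.5583  0.5388  0.2943 -0.0145  0.1518  0.0924] [-38.3  93.1   5.2 -21.8 -57.8   1.   18.3 -54.5   3.1]
12089.976980435822 [ 0.2811  0.5586  0.5387  0.2949 -0.0141  0.1512  0.0932] [-38.4  92.5   5.2 -22.  -58.3   1.2  18.3 -54.7   2.9]
[ 0.         -0.00133777  0.00137444]
```

```bash
sed -i "s/    h,L1,L2,Lt,e,d,c=g/    h,L1,L2,Lt,e,d,c=g;q=np.array(q)*[-1,1,-1,1,-1,1,-1]/" fk.py
cat > fit.py <<'E'
from station import bot
from fk import *
o=bot.get_obs();q=np.array(o["q"])
D=[([-0.108,0.4774,0.0224,1.5559,-0.0115,1.1093,-0.0831],[.6748,0,.2308]),([-0.25,0.12,-0.05,1.95,0.01,1.07,-0.3],[.4757,.0795,.2714]),([-0.274,-0.122,-0.154,2.302,0.398,0.515,-0.736],[.4754,.0796,.2713])]
pr=np.array([.365,.395,.385,.33,.02,.073,-.015])
w=np.array([.02,.02,.02,.2,.03,.02,.03])
best=None
for e in(-.02,.02):
  for d in(.073,-.073):
    g0=pr.copy();g0[4]=e;g0[5]=d
    r=least_squares(lambda g:np.r_[np.concatenate([fk(a,g)[0]-b for a,b in D])*1000,(g-g0)/w],g0)
    print(r.cost,r.x.round(4),r.fun[:9].round(1))
    if best is None or r.cost<best[0]: best=(r.cost,r.x)
np.save("g.npy",best[1])
Q=np.array(o["tool_rot"]);print((fk(q,best[1])[1].inv()*Ro.from_quat(Q[[1,2,3,0]])).as_rotvec())
E
python3 fit.py
```

```text
85.31182565657998 [ 0.2687  0.5469  0.508   0.2948 -0.0038 -0.0622  0.029 ] [-0.9 -0.1  0.7 -0.1 -0.5 -0.4  0.5  1.4 -0.1]
62.595383720547034 [ 0.2687  0.5467  0.508   0.2945 -0.0039 -0.0623  0.0288] [-0.9 -0.2  0.7 -0.  -0.6 -0.4  0.5  1.3 -0. ]
85.46843986618128 [ 0.2679  0.5469  0.5076  0.2944 -0.0033 -0.0621  0.0294] [-0.9 -0.   0.6 -0.1 -0.5 -0.3  0.5  1.4 -0.1]
62.75592895459687 [ 0.2678  0.5467  0.5077  0.2941 -0.0034 -0.0623  0.0292] [-0.9 -0.2  0.6  0.  -0.6 -0.3  0.5  1.3 -0. ]
[ 0.00000000e+00 -3.88578059e-16 -3.46944695e-16]
```

```bash
cat >> fk.py <<'E'
g=np.load("g.npy")
pose=np.load("pose.npy")
def ik(p,R,q0,tries=6):
    rng=np.random.default_rng(0);best=None
    for i in range(tries):
        s=np.clip(q0,lo+.02,hi-.02) if i==0 else np.clip(q0+rng.normal(0,.6,7),lo+.02,hi-.02)
        def f(q):
            P,Q=fk(q,g);return np.r_[(P-p)*10,(Q.inv()*R).as_rotvec()*3,(q-q0)*.003]
        r=least_squares(f,s,bounds=(lo+.01,hi-.01))
        e=np.linalg.norm(fk(r.x,g)[0]-p)*1000+np.degrees((fk(r.x,g)[1].inv()*R).magnitude())*3
        if best is None or e<best[0]-.5: best=(e,r.x)
        if best[0]<2: break
    return best
def lidframe(a=0.):
    t=a-np.pi/6;c=Ro.from_euler('z',pose[2])
    return c*Ro.from_euler('y',t)   # columns lid x,y,z
from h import lid,cab
def keypose(th,dl,a=0.,h=0.,gp=19):
    "tool pose: tool y at th(deg) in lid plane, lean dl(deg) about tool y, lid angle a; h mm back off, gp TCP beyond bow centre"
    L=lidframe(a);t=np.radians(th)
    y=L.apply([np.cos(t),np.sin(t),0]);z=-L.apply([0,0,1]);z=Ro.from_rotvec(y*np.radians(dl)).apply(z)
    R=Ro.from_matrix(np.c_[np.cross(y,z),y,z])
    return cab(pose,lid([-155,0,44],a))[0]+z*(gp-h)/1000,R
E
python3 - <<'E'
from fk import *
q0=np.array([-0.274,-0.122,-0.154,2.302,0.398,0.515,-0.736])
for a in (0,.5):
 for th in (76.5,50,20,-6.5,-103.5,-186.5):
  print(a,th,[(d,round(ik(*keypose(th,d,a),q0,4)[0],1)) for d in (-45,-30,-15,0,15,30,45)])
E
```

```text
0 76.5 [(-45, np.float64(88.7)), (-30, np.float64(89.1)), (-15, np.float64(45.6)), (0, np.float64(0.0)), (15, np.float64(0.0)), (30, np.float64(0.0)), (45, np.float64(0.0))]
0 50 [(-45, np.float64(84.1)), (-30, np.float64(93.6)), (-15, np.float64(67.9)), (0, np.float64(0.0)), (15, np.float64(0.0)), (30, np.float64(0.0)), (45, np.float64(0.0))]
0 20 [(-45, np.float64(0.0)), (-30, np.float64(18.3)), (-15, np.float64(34.4)), (0, np.float64(0.0)), (15, np.float64(0.0)), (30, np.float64(0.0)), (45, np.float64(0.0))]
0 -6.5 [(-45, np.float64(0.0)), (-30, np.float64(0.0)), (-15, np.float64(5.9)), (0, np.float64(0.0)), (15, np.float64(0.0)), (30, np.float64(0.0)), (45, np.float64(0.0))]
0 -103.5 [(-45, np.float64(0.0)), (-30, np.float64(0.0)), (-15, np.float64(0.0)), (0, np.float64(0.0)), (15, np.float64(45.6)), (30, np.float64(89.1)), (45, np.float64(177.5))]
0 -186.5 [(-45, np.float64(0.0)), (-30, np.float64(29.0)), (-15, np.float64(36.3)), (0, np.float64(20.6)), (15, np.float64(5.9)), (30, np.float64(0.0)), (45, np.float64(0.0))]
0.5 76.5 [(-45, np.float64(35.0)), (-30, np.float64(0.0)), 
[... 281 characters left out ...]
0))]
0.5 20 [(-45, np.float64(0.0)), (-30, np.float64(0.0)), (-15, np.float64(0.0)), (0, np.float64(0.0)), (15, np.float64(0.0)), (30, np.float64(0.0)), (45, np.float64(0.0))]
0.5 -6.5 [(-45, np.float64(0.0)), (-30, np.float64(0.0)), (-15, np.float64(0.0)), (0, np.float64(0.0)), (15, np.float64(0.0)), (30, np.float64(0.0)), (45, np.float64(0.0))]
0.5 -103.5 [(-45, np.float64(0.0)), (-30, np.float64(0.0)), (-15, np.float64(0.0)), (0, np.float64(0.0)), (15, np.float64(0.0)), (30, np.float64(0.0)), (45, np.float64(32.9))]
0.5 -186.5 [(-45, np.float64(26.9)), (-30, np.float64(0.0)), (-15, np.float64(0.0)), (0, np.float64(0.0)), (15, np.float64(0.0)), (30, np.float64(0.0)), (45, np.float64(0.0))]
```

```bash
cat > plan.py <<'E'
from fk import *
def obs():
    from station import bot
    o=bot.get_obs();Q=np.array(o["tool_rot"]);return np.array(o["eef_pos"]),Ro.from_quat(Q[[1,2,3,0]]),np.array(o["q"])
def rows(p0,R0,p1,R1,n):
    v=(R0.inv()*R1).as_rotvec()/n;dR=Ro.from_rotvec(v).as_matrix()
    S=sum(np.linalg.matrix_power(dR,k) for k in range(n))
    d=np.linalg.solve(S,R0.inv().apply(p1-p0))*1000
    print(n,"x shift",d.round(2).tolist(),"turn",np.degrees(v).round(2).tolist())
E
python3 - <<'E'
from plan import *
p,R,q=obs()
p1,R1=keypose(76.5,15,h=70);rows(p,R,p1,R1,12)
pr,Rr=p1,R1;p2,R2=keypose(76.5,15);rows(p1,R1,p2,R2,4)
print(p1,p2,R1.as_matrix().round(2).tolist())
for h in(70,0): e,q=ik(*keypose(76.5,15,h=h),q);print(e,q.round(2))
for k in range(0,84,12): e,q=ik(*keypose(76.5-k,15),q);print(k,round(e,1),q.round(2))
E
```

```text
12 x shift [5.0, -3.74, 6.96] turn [0.71, 1.24, -6.81]
4 x shift [0.0, 0.0, 17.5] turn [0.0, 0.0, 0.0]
[0.447836   0.10385631 0.16968498] [0.46583114 0.11003666 0.10232046] [[-0.96, 0.1, 0.26], [0.12, 0.99, 0.09], [-0.25, 0.12, -0.96]]
0.0018708423088722782 [-0.07  0.08 -0.31  2.27  0.07  0.53  1.02]
0.0003500398204543417 [-0.17  0.22 -0.23  2.29  0.19  0.36  0.9 ]
0 0.0 [-0.17  0.22 -0.23  2.29  0.19  0.36  0.9 ]
12 0.0 [-0.1   0.22 -0.26  2.29  0.05  0.34  0.87]
24 0.0 [-0.03  0.22 -0.29  2.29 -0.1   0.31  0.85]
36 0.0 [ 0.05  0.22 -0.34  2.29 -0.26  0.28  0.83]
48 0.0 [ 0.14  0.22 -0.39  2.3  -0.42  0.25  0.82]
60 0.0 [ 0.26  0.22 -0.48  2.31 -0.59  0.21  0.83]
72 0.0 [ 0.37  0.23 -0.54  2.32 -0.85  0.18  0.93]
```

Call:
jog_arm([
  {"x": 5, "y": -3.74, "z": 6.96, "ax": 0.71, "ay": 1.24, "az": -6.81, "fingers": 60},
  {"x": 5, "y": -3.74, "z": 6.96, "ax": 0.71, "ay": 1.24, "az": -6.81, "fingers": 60},
  {"x": 5, "y": -3.74, "z": 6.96, "ax": 0.71, "ay": 1.24, "az": -6.81, "fingers": 60},
  {"x": 5, "y": -3.74, "z": 6.96, "ax": 0.71, "ay": 1.24, "az": -6.81, "fingers": 60},
  {"x": 5, "y": -3.74, "z": 6.96, "ax": 0.71, "ay": 1.24, "az": -6.81, "fingers": 60},
  {"x": 5, "y": -3.74, "z": 6.96, "ax": 0.71, "ay": 1.24, "az": -6.81, "fingers": 60},
  {"x": 5, "y": -3.74, "z": 6.96, "ax": 0.71, "ay": 1.24, "az": -6.81, "fingers": 60},
  {"x": 5, "y": -3.74, "z": 6.96, "ax": 0.71, "ay": 1.24, "az": -6.81, "fingers": 60},
])

```text
t: 2.7
eef_pos: [0.4633, 0.1069, 0.2043]
tool_rot: [0.155, 0.284, 0.941, 0.102]
contact_force: [0.2, 0.2, 0.4]
gripper_width: 0.701
grasp_force: 0.0
```

Call:
jog_arm([
  {"x": 5, "y": -3.74, "z": 6.96, "ax": 0.71, "ay": 1.24, "az": -6.81, "fingers": 60},
  {"x": 5, "y": -3.74, "z": 6.96, "ax": 0.71, "ay": 1.24, "az": -6.81, "fingers": 60},
  {"x": 5, "y": -3.74, "z": 6.96, "ax": 0.71, "ay": 1.24, "az": -6.81, "fingers": 60},
  {"x": 5, "y": -3.74, "z": 6.96, "ax": 0.71, "ay": 1.24, "az": -6.81, "fingers": 60},
  {"x": 0, "y": 0, "z": 0, "ax": 0, "ay": 0, "az": 0, "fingers": 60},
  {"x": 0, "y": 0, "z": 0, "ax": 0, "ay": 0, "az": 0, "fingers": 60},
  {"x": 0, "y": 0, "z": 0, "ax": 0, "ay": 0, "az": 0, "fingers": 60},
  {"x": 0, "y": 0, "z": 0, "ax": 0, "ay": 0, "az": 0, "fingers": 60},
])

```text
t: 3.5
eef_pos: [0.4481, 0.1044, 0.1701]
tool_rot: [0.129, 0.056, 0.989, 0.052]
contact_force: [-0.3, 0.5, -0.1]
gripper_width: 0.703
grasp_force: 0.0
```

```bash
python3 - <<'E'
from plan import *
from station import bot
from h import snap,proj
p,R,q=obs();print(q.round(2))
for dl in (15,20,25,30):
    print(dl);rows(p,R,*keypose(76.5,dl,h=0),6)
    qq=q
    for k in (0,30,50,65,75,83): e,qq=ik(*keypose(76.5-k,dl),qq);print(k,round(e,1),qq.round(2))
W=snap(bot,"wrist","3")
import cv2
im=cv2.resize(W["pixels"][...,::-1],(768,576));
print(proj(W,cab(pose,lid([[-155,0,62],[-155,0,8]])))*1.5)
cv2.imwrite("pics/w3.png",im)
E
```

```text
[-0.37  0.07 -0.01  2.31  0.03  0.48  1.06]
15
6 x shift [0.07, -0.1, 11.71] turn [0.01, 0.03, 0.0]
0 0.0 [-0.37  0.23 -0.    2.27  0.03  0.37  1.06]
30 0.0 [-0.19  0.22 -0.08  2.27 -0.35  0.32  1.02]
50 0.0 [-0.04  0.21 -0.16  2.28 -0.64  0.28  1.03]
65 0.0 [ 0.1   0.21 -0.24  2.3  -0.9   0.25  1.08]
75 0.0 [ 0.21  0.22 -0.31  2.32 -1.11  0.23  1.17]
83 0.0 [ 0.3   0.23 -0.36  2.34 -1.33  0.23  1.3 ]
20
6 x shift [-0.08, -0.1, 11.7] turn [0.01, 0.86, 0.0]
0 0.0 [-0.29  0.25 -0.05  2.21 -0.05  0.48  1.16]
30 0.0 [-0.1   0.24 -0.11  2.22 -0.45  0.43  1.16]
50 0.0 [ 0.04  0.24 -0.17  2.25 -0.76  0.4   1.21]
65 0.0 [ 0.16  0.25 -0.21  2.28 -1.04  0.37  1.3 ]
75 0.0 [ 0.23  0.25 -0.24  2.31 -1.25  0.37  1.39]
83 0.0 [ 0.58  0.29 -0.59  2.34 -1.36  0.27  1.42]
25
6 x shift [-0.23, -0.1, 11.69] turn [0.01, 1.7, 0.0]
0 0.0 [-0.25  0.29 -0.08  2.16 -0.1   0.58  1.23]
30 0.0 [-0.05  0.28 -0.12  2.18 -0.51  0.54  1.25]
50 0.0 [ 0.09  0.28 -0.16  2.21 -0.82  0.5   1.32]
65 0.0 [ 0.19  0.28 -0.18  2.26 -1.09  0.49  1.41]
75 0.0 [ 0.26  0.29 -0.2   2.3  -1.3   0.48  1.49]
83 0.0 [ 0.71  0.35 -0.67  2.33 -1.36  0.33  1.5 ]
30
6 x shift [-0.38, -0.1, 11.66] turn [0.01, 2.53, 0.0]
0 0.0 [-0.21  0.32 -0.09  2.11 -0.13  0.68  1.28]
30 0.0 [-0.01  0.31 -0.12  2.13 -0.54  0.64  1.32]
50 0.0 [ 0.13  0.31 -0.15  2.18 -0.85  0.61  1.38]
65 0.0 [ 0.23  0.32 -0.17  2.23 -1.11  0.59  1.47]
75 0.0 [ 0.29  0.33 -0.18  2.28 -1.3   0.59  1.55]
83 0.0 [ 0.73  0.4  -0.65  2.32 -1.36  0.43  1.56]
[[381.70703003 327.37236459]
 [382.11054406 313.08856409]]
```

View pics/w3.png

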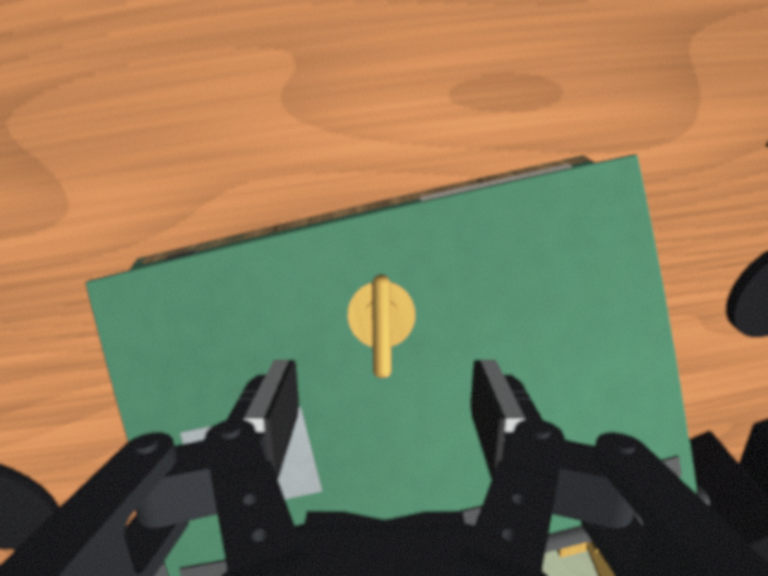

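The key bow shows edge-on and centred between the fingers, at (381,325), so I'll descend and grip it.

Call:
jog_arm([
  {"x": 0, "y": 0, "z": 11.7, "ax": 0, "ay": 0, "az": 0, "fingers": 60},
  {"x": 0, "y": 0, "z": 11.7, "ax": 0, "ay": 0, "az": 0, "fingers": 60},
  {"x": 0, "y": 0, "z": 11.7, "ax": 0, "ay": 0, "az": 0, "fingers": 60},
  {"x": 0, "y": 0, "z": 11.7, "ax": 0, "ay": 0, "az": 0, "fingers": 60},
  {"x": 0, "y": 0, "z": 11.7, "ax": 0, "ay": 0, "az": 0, "fingers": 60},
  {"x": 0, "y": 0, "z": 11.7, "ax": 0, "ay": 0, "az": 0, "fingers": 60},
  {"x": 0, "y": 0, "z": 0, "ax": 0, "ay": 0, "az": 0, "fingers": 30},
  {"x": 0, "y": 0, "z": 0, "ax": 0, "ay": 0, "az": 0, "fingers": 10},
])

```text
t: 4.35
eef_pos: [0.4658, 0.1104, 0.1021]
tool_rot: [0.128, 0.055, 0.989, 0.052]
contact_force: [0.5, 0.3, -1.3]
gripper_width: 0.376
grasp_force: 0.0
```

Call:
jog_arm([
  {"x": 0, "y": 0, "z": 0, "ax": 0, "ay": 0, "az": 0, "fingers": 0},
  {"x": 0, "y": 0, "z": 0, "ax": 0, "ay": 0, "az": 0, "fingers": 0},
  {"x": 0, "y": 0, "z": 0, "ax": 0, "ay": 0, "az": 0, "fingers": 0},
  {"x": 0, "y": 0, "z": 0, "ax": 0, "ay": 0, "az": 0, "fingers": 0},
  {"x": 0, "y": 0, "z": 0, "ax": 0, "ay": 0, "az": 0, "fingers": 0},
  {"x": 0, "y": 0, "z": 0, "ax": 0, "ay": 0, "az": 0, "fingers": 0},
  {"x": 0, "y": 0, "z": 0, "ax": 0, "ay": 0, "az": 0, "fingers": 0},
  {"x": 0, "y": 0, "z": 0, "ax": 0, "ay": 0, "az": 0, "fingers": 0},
], force=50)

```text
t: 5.15
eef_pos: [0.4659, 0.1093, 0.1025]
tool_rot: [0.129, 0.056, 0.989, 0.052]
contact_force: [-2.2, -5.5, 5.1]
gripper_width: 0.09
grasp_force: 50.4
```

```bash
python3 - <<'E'
from plan import *
p,R,q=obs();print(q.round(2))
# turn about key axis through bow as measured grip: p0 fixed
p0,R0=keypose(76.5,15)
prev=(p0,R0)
for a,b in ((0,42),(42,84),(84,90)):
    A=keypose(76.5-a,15);B=keypose(76.5-b,15);rows(*A,*B,8 if b<90 else 2)
print((p-p0)*1000)
E
```

```text
[-0.37  0.24  0.    2.33  0.04  0.3   1.05]
8 x shift [-0.02, 0.45, -0.01] turn [-1.36, 0.0, 5.07]
8 x shift [-0.02, 0.45, -0.01] turn [-1.36, -0.0, 5.07]
2 x shift [-0.01, 0.26, -0.0] turn [-0.78, 0.0, 2.9]
[ 0.1144602  -0.71853682  0.21914181]
```

Call:
jog_arm([
  {"x": 0, "y": 0.45, "z": 0, "ax": -1.36, "ay": 0, "az": 5.07, "fingers": 0},
  {"x": 0, "y": 0.45, "z": 0, "ax": -1.36, "ay": 0, "az": 5.07, "fingers": 0},
  {"x": 0, "y": 0.45, "z": 0, "ax": -1.36, "ay": 0, "az": 5.07, "fingers": 0},
  {"x": 0, "y": 0.45, "z": 0, "ax": -1.36, "ay": 0, "az": 5.07, "fingers": 0},
  {"x": 0, "y": 0.45, "z": 0, "ax": -1.36, "ay": 0, "az": 5.07, "fingers": 0},
  {"x": 0, "y": 0.45, "z": 0, "ax": -1.36, "ay": 0, "az": 5.07, "fingers": 0},
  {"x": 0, "y": 0.45, "z": 0, "ax": -1.36, "ay": 0, "az": 5.07, "fingers": 0},
  {"x": 0, "y": 0.45, "z": 0, "ax": -1.36, "ay": 0, "az": 5.07, "fingers": 0},
])

```text
t: 5.95
eef_pos: [0.4675, 0.1126, 0.1037]
tool_rot: [0.108, 0.372, 0.904, 0.18]
contact_force: [-3.3, -2.4, 4.8]
gripper_width: 0.087
grasp_force: 50.9
```

```bash
python3 - <<'E'
from plan import *
from station import bot
p,R,q=obs();print(q.round(2));o=bot.get_obs();print(o["contact_force"],o["torque"],o["grasp_force"])
p1,R1=keypose(76.5-42,15);print((p-p1)*1000,np.degrees((R1.inv()*R).as_rotvec()))
E
```

```text
[-0.14  0.24 -0.14  2.39 -0.79  0.17  1.28]
[-3.33555093 -2.41378656  4.77986749] [-0.81683938  0.59464517 -0.09728779] 50.892611145973206
[ 0.3016055  -0.49527048  0.34685337] [ 0.25257841 -0.09063854 -1.4749829 ]
```

```bash
cat > fit2.py <<'E'
from plan import *
p,R,q=obs()
D=[([-0.108,0.4774,0.0224,1.5559,-0.0115,1.1093,-0.0831],[.6748,0,.2308]),([-0.25,0.12,-0.05,1.95,0.01,1.07,-0.3],[.4757,.0795,.2714]),([-0.274,-0.122,-0.154,2.302,0.398,0.515,-0.736],[.4754,.0796,.2713]),([-0.37,0.07,-0.01,2.31,0.03,0.48,1.06],[.4481,.1044,.1701]),(q,p)]
r=least_squares(lambda g:np.concatenate([fk(a,g)[0]-b for a,b in D])*1000,g)
print(r.x.round(4),r.fun.round(1));np.save("g.npy",r.x)
E
python3 fit2.py; python3 - <<'E'
from plan import *
p,R,q=obs()
for dl1 in (15,20,30,40):
    qq=q;print(dl1)
    for s in (0.25,.5,.75,1): e,qq=ik(*keypose(34.5-42*s,15+(dl1-15)*s),qq,3);print(round(e,1),qq.round(2))
E
```

```text
[ 0.22    0.5941  0.4334  0.3416  0.0074 -0.0605 -0.0087] [  6.3   2.9 -14.8  -5.9  -1.   -4.8   1.4   9.1  24.1   1.3   5.2   9.
 -18.1   8.7 -13.5]
15
0.0 [-0.05  0.23 -0.16  2.36 -0.93  0.21  1.28]
0.0 [ 0.06  0.23 -0.23  2.37 -1.17  0.2   1.38]
3.3 [ 0.2   0.24 -0.35  2.38 -1.36  0.18  1.42]
15.2 [ 0.23  0.23 -0.38  2.38 -1.36  0.18  1.25]
20
0.0 [-0.02  0.23 -0.16  2.35 -0.94  0.24  1.31]
0.0 [ 0.09  0.24 -0.21  2.36 -1.19  0.27  1.43]
0.8 [ 0.48  0.29 -0.61  2.38 -1.36  0.18  1.48]
15.4 [ 0.61  0.3  -0.74  2.38 -1.36  0.18  1.33]
30
0.0 [ 0.02  0.24 -0.17  2.33 -0.96  0.3   1.36]
0.0 [ 0.15  0.27 -0.19  2.33 -1.19  0.39  1.5 ]
0.0 [ 0.49  0.32 -0.5   2.36 -1.36  0.38  1.59]
10.3 [ 0.94  0.51 -1.05  2.38 -1.36  0.18  1.5 ]
40
0.0 [ 0.05  0.26 -0.16  2.31 -0.97  0.36  1.4 ]
0.0 [ 0.2   0.3  -0.18  2.31 -1.17  0.5   1.55]
0.0 [ 0.32  0.36 -0.18  2.33 -1.35  0.65  1.68]
0.0 [ 1.05  0.69 -1.11  2.37 -1.36  0.23  1.65]
```

```bash
python3 - <<'E'
s=open('fk.py').read()
i=s.index("def fk");j=s.index('g=np.load')
s=s[:i]+'''def fk(q,g):
    h,L1,L2,Lt,e1,e2,d1,d2,d3,c=g;q=np.array(q)*[-1,1,-1,1,-1,1,-1]
    z=lambda a:Ro.from_euler('z',a);y=lambda a:Ro.from_euler('y',a)
    R=z(q[0])*y(q[1])*z(q[2]);p=np.array([0,0,h])+z(q[0]).apply([0,d1,0])+R.apply([e1,0,L1]);R=R*y(q[3]);p=p+R.apply([e2,d2,0]);R=R*z(q[4]);p=p+R.apply([0,0,L2]);R=R*y(q[5]);p=p+R.apply([c,d3,0]);R=R*z(q[6]);return p+R.apply([0,0,Lt]),R*z(np.pi/2)
'''+s[j:]
open('fk.py','w').write(s)
E
cat > fit2.py <<'E'
from fk import *
import json,os
def load():
    return json.load(open("D.json"))
def fit(D,w=None):
    best=None
    for g0 in ([.365,.395,.385,.35,.02,-.02,0,0,-.073,0],[.365,.395,.385,.35,-.02,.02,0,0,-.073,0],[.34,.45,.45,.35,0,0,0,0,-.06,0]):
        g0=np.array(g0);w=np.array([.05,.05,.05,.1,.04,.04,.03,.03,.03,.03])
        r=least_squares(lambda g:np.r_[np.concatenate([fk(a,g)[0]-b for a,b in D])*500,(g-g0)/w],g0)
        if best is None or r.cost<best.cost:best=r
    print(best.cost,best.x.round(4),(best.fun[:3*len(D)]*2).round(1));np.save("g.npy",best.x)
if __name__=="__main__":
    from station import bot
    o=bot.get_obs();D=load() if os.path.exists("D.json") else [([-0.108,0.4774,0.0224,1.5559,-0.0115,1.1093,-0.0831],[.6748,0,.2308]),([-0.25,0.12,-0.05,1.95,0.01,1.07,-0.3],[.4757,.0795,.2714]),([-0.274,-0.122,-0.154,2.302,0.398,0.515,-0.736],[.4754,.0796,.2713]),([-0.37,0.07,-0.01,2.31,0.03,0.48,1.06],[.4481,.1044,.1701]),([-.37,.24,0,2.33,.04,.3,1.05],[.4659,.1093,.1025])]
    D.append((np.array(o["q"]).tolist(),np.array(o["eef_pos"]).tolist()));json.dump(D,open("D.json","w"));fit(D)
E
python3 fit2.py
```

```text
6.6121281100659335 [ 0.287   0.5434  0.4713  0.3309 -0.0022 -0.0012 -0.0333 -0.0268 -0.0025
 -0.0016] [-0.1 -0.4  0.   0.1 -0.9 -0.3  0.5 -0.4  0.5 -0.5  2.2  1.4 -0.4 -0.
 -1.2 -0.2 -0.4 -0.3]
```

```bash
python3 - <<'E'
from plan import *
p,R,q=obs()
def marg(q):return np.minimum(q-lo,hi-q).min()
for th in (34.5,14,-6.5,-12):
    print(th,[(d,*(lambda r:(round(r[0],1),round(marg(r[1]),2)))(ik(*keypose(th,d),q,4))) for d in (-60,-50,-40,-30,0,15,25,35,45,55)])
for dl1 in (15,25,35):
    qq=q;print(dl1)
    for s in (0.25,.5,.75,1): e,qq=ik(*keypose(34.5-42*s,15+(dl1-15)*s),qq,3);print(round(e,1),qq.round(2))
E
```

```text
34.5 [(-60, np.float64(0.0), np.float64(0.06)), (-50, np.float64(0.0), np.float64(0.01)), (-40, np.float64(0.8), np.float64(0.01)), (-30, np.float64(12.0), np.float64(0.01)), (0, np.float64(0.0), np.float64(0.01)), (15, np.float64(0.0), np.float64(0.01)), (25, np.float64(0.0), np.float64(0.13)), (35, np.float64(0.0), np.float64(0.21)), (45, np.float64(0.0), np.float64(0.3)), (55, np.float64(0.0), np.float64(0.4))]
14 [(-60, np.float64(0.0), np.float64(0.09)), (-50, np.float64(0.0), np.float64(0.09)), (-40, np.float64(0.0), np.float64(0.07)), (-30, np.float64(0.0), np.float64(0.03)), (0, np.float64(0.0), np.float64(0.01)), (15, np.float64(0.0), np.float64(0.01)), (25, np.float64(0.0), np.float64(0.01)), (35, np.float64(0.0), np.float64(0.09)), (45, np.float64(0.0), np.float64(0.19)), (55, np.float64(0.0), np.float64(0.27))]
-6.5 [(-60, np.float64(0.0), np.float64(0.09)), (-50, np.float64(0.0), np.float64(0.07)), (-40, np.float64(0.0), np.float64(0.06)), (-30, np.float64(0.0), np.float64(0.07)), (0, np.float64(0.0), np.float64(0.01)), (15, np.float64(32.5), np.float64(0.01)), (25, np.f
[... 464 characters left out ...]
at64(24.1), np.float64(0.01)), (45, np.float64(4.7), np.float64(0.01)), (55, np.float64(0.0), np.float64(0.01))]
15
0.0 [-0.22  0.23 -0.03  2.42 -1.33  0.18  1.64]
0.0 [ 0.72  0.44 -1.08  2.4   1.48  0.18 -1.23]
0.0 [ 0.86  0.56 -1.26  2.43  1.74  0.31 -1.62]
8.9 [ 0.94  0.7  -1.4   2.43  1.76  0.48 -1.76]
25
0.0 [ 0.06  0.26 -0.3   2.39 -1.11  0.18  1.46]
1.7 [ 0.3   0.3  -0.51  2.4  -1.36  0.18  1.6 ]
13.0 [ 0.55  0.36 -0.73  2.39 -1.36  0.18  1.5 ]
27.8 [ 0.75  0.42 -0.89  2.38 -1.36  0.18  1.42]
35
0.0 [ 0.1   0.27 -0.31  2.38 -1.1   0.24  1.48]
0.0 [ 0.28  0.32 -0.42  2.38 -1.36  0.31  1.66]
0.2 [ 0.8   0.51 -0.93  2.38 -1.36  0.18  1.64]
13.6 [ 0.99  0.66 -1.07  2.37 -1.36  0.18  1.62]
```

```bash
python3 - <<'E'
from plan import *
p,R,q=obs()
def marg(q):return np.minimum(q-lo,hi-q).min().round(2)
back=p-R.apply([0,0,.09]);
e,q1=ik(back,R,q);print(e,q1.round(2))
for off in (0,180):
  for dl in ((20,25,30,35) if off==0 else (-20,-25,-30,-35)):
    s=[];qq=q1
    for h,k in ((80,41),(0,41),(0,55),(0,70),(0,84),(0,90)):
        e,qq=ik(*keypose(166.5-k-off,dl,h=h,gp=22),qq,4);s.append((round(e,1),marg(qq)))
    print(off,dl,s,qq.round(2))
rows(back,R,*keypose(166.5-41,30,h=80,gp=22),12)
rows(back,R,*keypose(166.5-41-180,-30,h=80,gp=22),12)
E
```

```text
0.0007744842044352116 [-0.11  0.01 -0.11  2.38 -0.45  0.4   0.95]
0 20 [(np.float64(0.0), np.float64(0.21)), (np.float64(0.0), np.float64(0.17)), (np.float64(0.0), np.float64(0.18)), (np.float64(0.0), np.float64(0.19)), (np.float64(0.0), np.float64(0.18)), (np.float64(0.0), np.float64(0.18))] [-0.15  0.28 -0.22  2.26  0.06  0.41  1.06]
0 25 [(np.float64(0.0), np.float64(0.28)), (np.float64(0.0), np.float64(0.23)), (np.float64(0.0), np.float64(0.24)), (np.float64(0.0), np.float64(0.25)), (np.float64(0.0), np.float64(0.24)), (np.float64(0.0), np.float64(0.24))] [-0.14  0.31 -0.21  2.2  -0.03  0.52  1.16]
0 30 [(np.float64(0.0), np.float64(0.35)), (np.float64(0.0), np.float64(0.28)), (np.float64(0.0), np.float64(0.3)), (np.float64(0.0), np.float64(0.31)), (np.float64(0.0), np.float64(0.3)), (np.float64(0.0), np.float64(0.29))] [-0.13  0.34 -0.19  2.15 -0.09  0.63  1.24]
0 35 [(np.float64(0.0), np.float64(0.42)), (np.float64(0.0), np.float64(0.34)), (np.float64(0.0), np.float64(0.36)), (np.float64(0.0), np.float64(0.37)), (np.float64(0.0), np.float64(0.36)), (np.float64(0.0), np.float64(
[... 559 characters left out ...]
-1.19  0.57  1.15  2.26 -0.96  0.77 -1.04]
180 -30 [(np.float64(0.0), np.float64(0.01)), (np.float64(0.0), np.float64(0.21)), (np.float64(0.0), np.float64(0.22)), (np.float64(0.0), np.float64(0.23)), (np.float64(0.0), np.float64(0.24)), (np.float64(0.0), np.float64(0.23))] [-1.17  0.66  1.21  2.21 -0.97  0.94 -1.01]
180 -35 [(np.float64(0.0), np.float64(0.13)), (np.float64(0.0), np.float64(0.28)), (np.float64(0.0), np.float64(0.3)), (np.float64(0.0), np.float64(0.31)), (np.float64(0.0), np.float64(0.3)), (np.float64(0.0), np.float64(0.29))] [-1.09  0.64  1.11  2.15 -0.88  0.99 -1.09]
12 x shift [-0.96, 3.27, 1.17] turn [2.86, 1.0, -6.91]
12 x shift [3.26, 1.22, 1.15] turn [1.02, -2.92, 7.63]
```

Call:
jog_arm([
  {"x": 0, "y": 0, "z": 0, "ax": 0, "ay": 0, "az": 0, "fingers": 40},
  {"x": 0, "y": 0, "z": 0, "ax": 0, "ay": 0, "az": 0, "fingers": 40},
  {"x": 0, "y": 0, "z": 0, "ax": 0, "ay": 0, "az": 0, "fingers": 40},
  {"x": 0, "y": 0, "z": -18, "ax": 0, "ay": 0, "az": 0, "fingers": 85},
  {"x": 0, "y": 0, "z": -18, "ax": 0, "ay": 0, "az": 0, "fingers": 85},
  {"x": 0, "y": 0, "z": -18, "ax": 0, "ay": 0, "az": 0, "fingers": 85},
  {"x": 0, "y": 0, "z": -18, "ax": 0, "ay": 0, "az": 0, "fingers": 85},
  {"x": 0, "y": 0, "z": -18, "ax": 0, "ay": 0, "az": 0, "fingers": 85},
])

```text
t: 6.75
eef_pos: [0.4369, 0.0914, 0.1856]
tool_rot: [0.107, 0.368, 0.906, 0.179]
contact_force: [-0.4, 0.1, 0.4]
gripper_width: 0.992
grasp_force: 0.0
```

Call:
jog_arm([
  {"x": -0.96, "y": 3.27, "z": 1.17, "ax": 2.86, "ay": 1, "az": -6.91, "fingers": 85},
  {"x": -0.96, "y": 3.27, "z": 1.17, "ax": 2.86, "ay": 1, "az": -6.91, "fingers": 85},
  {"x": -0.96, "y": 3.27, "z": 1.17, "ax": 2.86, "ay": 1, "az": -6.91, "fingers": 85},
  {"x": -0.96, "y": 3.27, "z": 1.17, "ax": 2.86, "ay": 1, "az": -6.91, "fingers": 85},
  {"x": -0.96, "y": 3.27, "z": 1.17, "ax": 2.86, "ay": 1, "az": -6.91, "fingers": 85},
  {"x": -0.96, "y": 3.27, "z": 1.17, "ax": 2.86, "ay": 1, "az": -6.91, "fingers": 85},
  {"x": -0.96, "y": 3.27, "z": 1.17, "ax": 2.86, "ay": 1, "az": -6.91, "fingers": 85},
  {"x": -0.96, "y": 3.27, "z": 1.17, "ax": 2.86, "ay": 1, "az": -6.91, "fingers": 85},
])

```text
t: 7.55
eef_pos: [0.455, 0.1131, 0.1822]
tool_rot: [0.045, -0.092, 0.994, -0.044]
contact_force: [-0.4, 0.1, 0.3]
gripper_width: 0.998
grasp_force: 0.0
```

Call:
jog_arm([
  {"x": -0.96, "y": 3.27, "z": 1.17, "ax": 2.86, "ay": 1, "az": -6.91, "fingers": 85},
  {"x": -0.96, "y": 3.27, "z": 1.17, "ax": 2.86, "ay": 1, "az": -6.91, "fingers": 85},
  {"x": -0.96, "y": 3.27, "z": 1.17, "ax": 2.86, "ay": 1, "az": -6.91, "fingers": 85},
  {"x": -0.96, "y": 3.27, "z": 1.17, "ax": 2.86, "ay": 1, "az": -6.91, "fingers": 85},
  {"x": 0, "y": 0, "z": 0, "ax": 0, "ay": 0, "az": 0, "fingers": 85},
  {"x": 0, "y": 0, "z": 0, "ax": 0, "ay": 0, "az": 0, "fingers": 85},
  {"x": 0, "y": 0, "z": 0, "ax": 0, "ay": 0, "az": 0, "fingers": 85},
  {"x": 0, "y": 0, "z": 0, "ax": 0, "ay": 0, "az": 0, "fingers": 85},
])

```text
t: 8.35
eef_pos: [0.4539, 0.125, 0.1754]
tool_rot: [0.008, -0.316, 0.936, -0.152]
contact_force: [-0.0, 0.0, -0.1]
gripper_width: 0.996
grasp_force: 0.0
```

```bash
python3 - <<'E'
from plan import *
from station import bot
from h import snap,proj,ray
import cv2
p,R,q=obs();print(q.round(2));rows(p,R,*keypose(166.5-41,30,h=0,gp=22),6)
W=snap(bot,"wrist","4");im=W["pixels"]
hsv=cv2.cvtColor(im,cv2.COLOR_RGB2HSV);m=((hsv[...,0]>15)&(hsv[...,0]<32)&(hsv[...,1]>110)&(hsv[...,2]>90)).astype(np.uint8)
c=proj(W,cab(pose,lid([[-155,0,8]])))[0]
n,l,s,ce=cv2.connectedComponentsWithStats(m)
print(c,[(s[i].tolist(),ce[i].round(1).tolist()) for i in range(1,n) if s[i,4]>60])
cv2.imwrite("pics/w4.png",cv2.resize(im[...,::-1],(768,576)))
for k in (38,41,44):
    b=np.radians(-13.5-k);u=np.array([np.cos(b),np.sin(b)])*22
    print(k,(proj(W,cab(pose,lid([[-155+u[0],u[1],62],[-155-u[0],-u[1],62]])))*1.5).round(0).tolist())
E
```

```text
[-0.55  0.24 -0.07  2.1   0.4   0.92  1.34]
6 x shift [-0.04, -0.12, 13.28] turn [-0.0, -0.0, 0.03]
[254.04314538 217.65888758] [([221, 196, 65, 43, 1812], [253.2, 215.7])]
38 [[330.0, 314.0], [430.0, 309.0]]
41 [[330.0, 311.0], [431.0, 311.0]]
44 [[330.0, 308.0], [431.0, 314.0]]
```

View pics/w4.png

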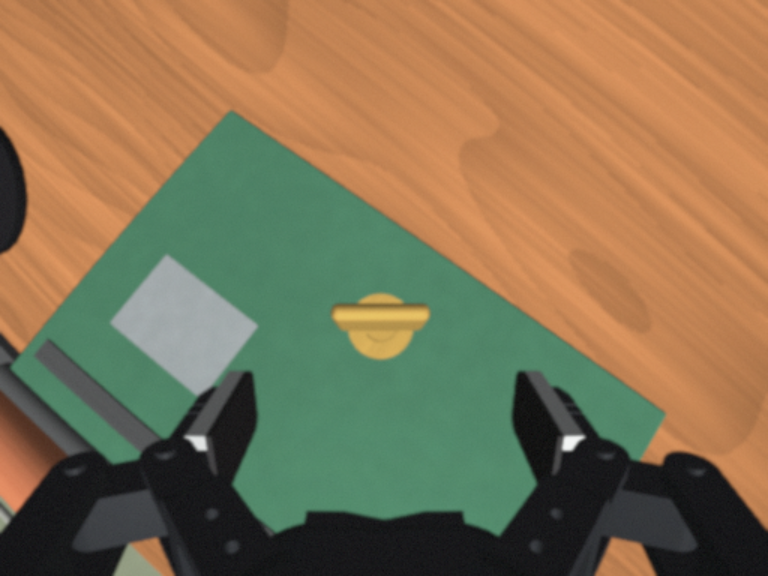

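The bow is now centred and level in the image from (330,314) to (430,314), so I'll grip it by its edges.

Call:
jog_arm([
  {"x": 0, "y": -0.1, "z": 13.3, "ax": 0, "ay": 0, "az": 0, "fingers": 80},
  {"x": 0, "y": -0.1, "z": 13.3, "ax": 0, "ay": 0, "az": 0, "fingers": 80},
  {"x": 0, "y": -0.1, "z": 13.3, "ax": 0, "ay": 0, "az": 0, "fingers": 80},
  {"x": 0, "y": -0.1, "z": 13.3, "ax": 0, "ay": 0, "az": 0, "fingers": 80},
  {"x": 0, "y": -0.1, "z": 13.3, "ax": 0, "ay": 0, "az": 0, "fingers": 80},
  {"x": 0, "y": -0.1, "z": 13.3, "ax": 0, "ay": 0, "az": 0, "fingers": 70},
  {"x": 0, "y": 0, "z": 0, "ax": 0, "ay": 0, "az": 0, "fingers": 50},
  {"x": 0, "y": 0, "z": 0, "ax": 0, "ay": 0, "az": 0, "fingers": 30},
])

```text
t: 9.2
eef_pos: [0.4637, 0.101, 0.1004]
tool_rot: [0.007, -0.316, 0.936, -0.154]
contact_force: [-4.9, -2.6, 14.8]
gripper_width: 0.503
grasp_force: 48.7
```

Call:
jog_arm([
  {"x": 0, "y": 0, "z": 0, "ax": 0, "ay": 0, "az": 0, "fingers": 20},
  {"x": 0, "y": 0, "z": 0, "ax": 0, "ay": 0, "az": 0, "fingers": 20},
  {"x": 0, "y": 0, "z": 0, "ax": 0, "ay": 0, "az": 0, "fingers": 20},
  {"x": 0, "y": 0, "z": 0, "ax": 0, "ay": 0, "az": 0, "fingers": 20},
  {"x": 0, "y": 0, "z": 0, "ax": 0, "ay": 0, "az": 0, "fingers": 20},
  {"x": 0, "y": 0, "z": 0, "ax": 0, "ay": 0, "az": 0, "fingers": 20},
  {"x": 0, "y": 0, "z": 0, "ax": 0, "ay": 0, "az": 0, "fingers": 20},
  {"x": 0, "y": 0, "z": 0, "ax": 0, "ay": 0, "az": 0, "fingers": 20},
])

```text
t: 10.0
eef_pos: [0.4636, 0.1011, 0.1005]
tool_rot: [0.008, -0.316, 0.936, -0.154]
contact_force: [2.0, -5.8, 2.4]
gripper_width: 0.506
grasp_force: 51.1
```

```bash
python3 - <<'E'
from plan import *
p,R,q=obs();print(q.round(2))
K=lambda k:keypose(166.5-k,30,gp=22)
print((p-K(41)[0])*1000)
rows(*K(41),*K(81),8);rows(*K(81),*K(86),2)
E
```

```text
[-0.53  0.36 -0.03  2.16  0.47  0.74  1.29]
[ 0.23578092 -1.07071692  0.89612674]
8 x shift [-0.04, 0.96, -0.02] turn [-2.5, 0.0, 4.33]
2 x shift [-0.01, 0.48, -0.01] turn [-1.25, -0.0, 2.17]
```

Call:
jog_arm([
  {"x": 0, "y": 0.96, "z": 0, "ax": -2.5, "ay": 0, "az": 4.33, "fingers": 20},
  {"x": 0, "y": 0.96, "z": 0, "ax": -2.5, "ay": 0, "az": 4.33, "fingers": 20},
  {"x": 0, "y": 0.96, "z": 0, "ax": -2.5, "ay": 0, "az": 4.33, "fingers": 20},
  {"x": 0, "y": 0.96, "z": 0, "ax": -2.5, "ay": 0, "az": 4.33, "fingers": 20},
  {"x": 0, "y": 0.96, "z": 0, "ax": -2.5, "ay": 0, "az": 4.33, "fingers": 20},
  {"x": 0, "y": 0.96, "z": 0, "ax": -2.5, "ay": 0, "az": 4.33, "fingers": 20},
  {"x": 0, "y": 0.96, "z": 0, "ax": -2.5, "ay": 0, "az": 4.33, "fingers": 20},
  {"x": 0, "y": 0.96, "z": 0, "ax": -2.5, "ay": 0, "az": 4.33, "fingers": 20},
])

```text
t: 10.8
eef_pos: [0.464, 0.1082, 0.1007]
tool_rot: [0.002, -0.022, 1.0, 0.019]
contact_force: [7.6, -8.2, 14.4]
gripper_width: 0.505
grasp_force: 48.4
```

Call:
jog_arm([
  {"x": 0, "y": 0.48, "z": 0, "ax": -1.25, "ay": 0, "az": 2.17, "fingers": 20},
  {"x": 0, "y": 0.48, "z": 0, "ax": -1.25, "ay": 0, "az": 2.17, "fingers": 20},
  {"x": 0, "y": 0.48, "z": 0, "ax": -1.25, "ay": 0, "az": 2.17, "fingers": 20},
  {"x": 0, "y": 0, "z": 0, "ax": 0, "ay": 0, "az": 0, "fingers": 20},
  {"x": 0, "y": 0, "z": 0, "ax": 0, "ay": 0, "az": 0, "fingers": 20},
  {"x": 0, "y": 0, "z": 0, "ax": 0, "ay": 0, "az": 0, "fingers": 20},
  {"x": 0, "y": 0, "z": 0, "ax": 0, "ay": 0, "az": 0, "fingers": 20},
  {"x": 0, "y": 0, "z": 0, "ax": 0, "ay": 0, "az": 0, "fingers": 20},
])

```text
t: 11.6
eef_pos: [0.4627, 0.1095, 0.1001]
tool_rot: [-0.001, 0.035, 0.998, 0.051]
contact_force: [2.9, -7.3, 6.3]
gripper_width: 0.497
grasp_force: 50.7
```

```bash
cat > st.py <<'E'
from plan import *
from station import bot
p,R,q=obs();o=bot.get_obs();print(q.round(2),p,o["t"],"F",np.round(o["contact_force"],1),"M",np.round(o["torque"],2),o["gripper_width"])
L=lidframe();y=L.inv().apply(R.apply([0,1,0]));print("tool y in lid deg",np.degrees(np.arctan2(y[1],y[0])),"out",y[2].round(3),"M about n",L.inv().apply(o["torque"]).round(3))
E
python3 st.py
```

```text
[-0.23  0.33 -0.08  2.15 -0.12  0.63  1.29] [0.46274576 0.10946885 0.10010658] 11.6 F [ 2.9 -7.3  6.3] M [-2.24 -0.57  0.57] 0.49682484202453675
tool y in lid deg 78.35936891697615 out 0.001 M about n [-1.695 -0.329  1.633]
```

```bash
cat > lift.py <<'E'
from plan import *
import sys
def kp(a,th=78.4):
    dl=max(30-np.degrees(a),-28);return keypose(th,dl,a,gp=22)
def seg(A,f=kp,fi=20):
    P=f(A[0]);out=[]
    for a in A[1:]:
        N=f(a);d=P[1].inv().apply(N[0]-P[0])*1000;v=np.degrees((P[1].inv()*N[1]).as_rotvec())
        out.append("{"+", ".join(f'"{k}": {round(float(x),1)}' for k,x in zip(("x","y","z","ax","ay","az"),[*d,*v]))+f', "fingers": {fi}'+"}");P=N
    print("["+", ".join(out)+"]")
if __name__=="__main__":
    p,R,q=obs()
    for a in np.arange(0,1.61,.2):
        e,q=ik(*kp(a),q,3);print(round(a,1),round(e,1),q.round(2),kp(a)[0].round(3))
    seg(np.linspace(0,.24,9));seg(np.linspace(.24,.64,9));seg(np.linspace(.64,1.04,9));seg(np.linspace(1.04,1.44,9))
E
python3 lift.py
```

```text
0.0 0.0 [-0.23  0.33 -0.08  2.15 -0.12  0.63  1.29] [0.461 0.111 0.099]
0.2 0.0 [-0.27  0.27 -0.06  2.14 -0.07  0.71  1.2 ] [0.456 0.109 0.13 ]
0.4 0.0 [-0.3   0.23 -0.05  2.1  -0.02  0.8   1.13] [0.458 0.109 0.163]
0.6 0.0 [-0.33  0.2  -0.04  2.05  0.03  0.9   1.08] [0.466 0.109 0.194]
0.8 0.0 [-0.35  0.2  -0.04  1.98  0.07  0.99  1.05] [0.48  0.109 0.223]
1.0 0.0 [-0.37  0.21 -0.03  1.91  0.11  1.07  1.04] [0.499 0.11  0.248]
1.2 0.0 [-0.34  0.33 -0.02  1.71  0.05  1.32  1.13] [0.519 0.113 0.27 ]
1.4 0.0 [-0.32  0.47 -0.01  1.49  0.01  1.58  1.18] [0.543 0.115 0.287]
1.6 0.0 [-0.3   0.63 -0.01  1.27 -0.01  1.84  1.22] [0.57  0.118 0.299]
[{"x": 1.1, "y": 0.2, "z": -4.7, "ax": 0.3, "ay": -0.0, "az": 0.2, "fingers": 20}, {"x": 1.0, "y": 0.2, "z": -4.7, "ax": 0.3, "ay": -0.0, "az": 0.2, "fingers": 20}, {"x": 0.8, "y": 0.2, "z": -4.7, "ax": 0.3, "ay": -0.0, "az": 0.1, "fingers": 20}, {"x": 0.7, "y": 0.2, "z": -4.8, "ax": 0.3, "ay": -0.0, "az": 0.1, "fingers": 20}, {"x": 0.6, "y": 0.2, "z": -4.8, "ax": 0.3, "ay": -0.0, "az": 0.1, "fingers": 20}, {"x": 0.4, "y": 0.2, "z": -4.8, "ax": 0.3
[... 1508 characters left out ...]
": 1.5, "az": -0.3, "fingers": 20}]
[{"x": -4.6, "y": 0.3, "z": -5.7, "ax": 0.5, "ay": 2.8, "az": -0.3, "fingers": 20}, {"x": -4.6, "y": 0.3, "z": -5.7, "ax": 0.5, "ay": 2.8, "az": -0.3, "fingers": 20}, {"x": -4.6, "y": 0.3, "z": -5.7, "ax": 0.5, "ay": 2.8, "az": -0.3, "fingers": 20}, {"x": -4.6, "y": 0.3, "z": -5.7, "ax": 0.5, "ay": 2.8, "az": -0.3, "fingers": 20}, {"x": -4.6, "y": 0.3, "z": -5.7, "ax": 0.5, "ay": 2.8, "az": -0.3, "fingers": 20}, {"x": -4.6, "y": 0.3, "z": -5.7, "ax": 0.5, "ay": 2.8, "az": -0.3, "fingers": 20}, {"x": -4.6, "y": 0.3, "z": -5.7, "ax": 0.5, "ay": 2.8, "az": -0.3, "fingers": 20}, {"x": -4.6, "y": 0.3, "z": -5.7, "ax": 0.5, "ay": 2.8, "az": -0.3, "fingers": 20}]
```

Call:
jog_arm([
  {"x": 1.1, "y": 0.2, "z": -4.7, "ax": 0.3, "ay": 0, "az": 0.2, "fingers": 20},
  {"x": 1.0, "y": 0.2, "z": -4.7, "ax": 0.3, "ay": 0, "az": 0.2, "fingers": 20},
  {"x": 0.8, "y": 0.2, "z": -4.7, "ax": 0.3, "ay": 0, "az": 0.1, "fingers": 20},
  {"x": 0.7, "y": 0.2, "z": -4.8, "ax": 0.3, "ay": 0, "az": 0.1, "fingers": 20},
  {"x": 0.6, "y": 0.2, "z": -4.8, "ax": 0.3, "ay": 0, "az": 0.1, "fingers": 20},
  {"x": 0.4, "y": 0.2, "z": -4.8, "ax": 0.3, "ay": 0, "az": 0.1, "fingers": 20},
  {"x": 0.3, "y": 0.2, "z": -4.8, "ax": 0.3, "ay": 0, "az": 0.1, "fingers": 20},
  {"x": 0.1, "y": 0.2, "z": -4.8, "ax": 0.3, "ay": 0, "az": 0.1, "fingers": 20},
], force=60)

```text
t: 12.4
eef_pos: [0.4571, 0.1082, 0.1369]
tool_rot: [-0.003, 0.044, 0.999, 0.03]
contact_force: [7.7, -4.6, -11.7]
gripper_width: 0.474
grasp_force: 61.3
```

```bash
python3 st.py; python3 - <<'E'
from station import bot
from h import *
snap(bot,"scene","5");r=snap(bot,"side","5")
im=r["pixels"][130:290,170:310,::-1];cv2.imwrite("pics/s5.png",cv2.resize(im,None,fx=3.5,fy=3.5,interpolation=cv2.INTER_CUBIC))
E
```

```text
[-0.28  0.27 -0.06  2.13 -0.07  0.73  1.2 ] [0.45707018 0.1082298  0.13686513] 12.4 F [  7.7  -4.6 -11.7] M [-1.13 -1.06 -0.16] 0.47432402190870626
tool y in lid deg 78.5598519859929 out -0.045 M about n [-1.148 -0.937  0.479]
```

View pics/s5.png

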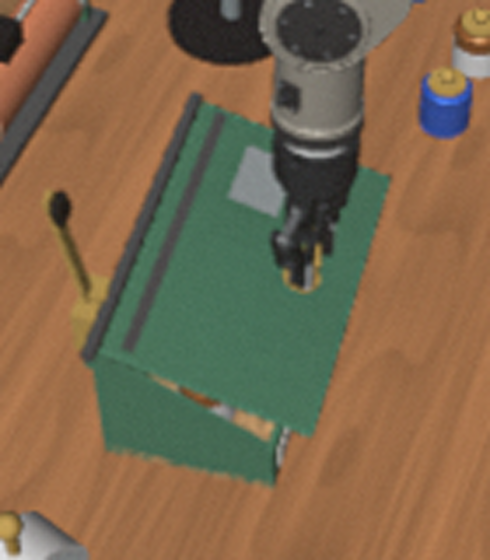

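The lid is lifting: its front corner has risen clear of the cabinet at about (300,430) in the crop, and a jar shows inside. Lifting continues.

Call:
jog_arm([
  {"x": -0.1, "y": 0.3, "z": -8.0, "ax": 0.6, "ay": -0.1, "az": 0.1, "fingers": 20},
  {"x": -0.5, "y": 0.3, "z": -8.0, "ax": 0.6, "ay": -0.1, "az": 0.1, "fingers": 20},
  {"x": -0.9, "y": 0.3, "z": -8.0, "ax": 0.6, "ay": -0.1, "az": 0.1, "fingers": 20},
  {"x": -1.3, "y": 0.3, "z": -7.9, "ax": 0.6, "ay": -0.1, "az": 0.1, "fingers": 20},
  {"x": -1.7, "y": 0.3, "z": -7.9, "ax": 0.6, "ay": -0.1, "az": 0.0, "fingers": 20},
  {"x": -2.1, "y": 0.3, "z": -7.8, "ax": 0.6, "ay": -0.1, "az": 0.0, "fingers": 20},
  {"x": -2.5, "y": 0.3, "z": -7.7, "ax": 0.6, "ay": -0.1, "az": 0, "fingers": 20},
  {"x": -2.9, "y": 0.3, "z": -7.5, "ax": 0.6, "ay": -0.1, "az": -0.1, "fingers": 20},
])

```text
t: 13.3
eef_pos: [0.4672, 0.1092, 0.1996]
tool_rot: [-0.001, 0.046, 0.999, -0.012]
contact_force: [-1.2, -0.7, -0.9]
gripper_width: 0.233
grasp_force: 0.0
```

Call:
jog_arm([
  {"x": -3.2, "y": 0.3, "z": -7.4, "ax": 0.6, "ay": -0.1, "az": -0.1, "fingers": 20},
  {"x": -3.6, "y": 0.3, "z": -7.2, "ax": 0.6, "ay": -0.1, "az": -0.1, "fingers": 20},
  {"x": -4.0, "y": 0.3, "z": -7.0, "ax": 0.6, "ay": -0.1, "az": -0.1, "fingers": 20},
  {"x": -4.3, "y": 0.3, "z": -6.8, "ax": 0.6, "ay": -0.1, "az": -0.2, "fingers": 20},
  {"x": -4.6, "y": 0.3, "z": -6.6, "ax": 0.5, "ay": -0.1, "az": -0.2, "fingers": 20},
  {"x": -5.0, "y": 0.3, "z": -6.3, "ax": 0.5, "ay": -0.1, "az": -0.2, "fingers": 20},
  {"x": -5.3, "y": 0.3, "z": -6.1, "ax": 0.5, "ay": -0.1, "az": -0.2, "fingers": 20},
  {"x": -5.0, "y": 0.3, "z": -5.8, "ax": 0.5, "ay": 1.5, "az": -0.3, "fingers": 20},
])

```text
t: 14.1
eef_pos: [0.5027, 0.1124, 0.2528]
tool_rot: [-0.009, 0.034, 0.998, -0.05]
contact_force: [0.1, 0.6, 0.8]
gripper_width: 0.234
grasp_force: 0.0
```

```bash
python3 st.py; python3 -c "
from lift import *
p,R,q=obs();print((p-kp(1.04)[0])*1000)"
```

```text
[-0.37  0.22 -0.02  1.88  0.1   1.1   1.06] [0.5027332  0.11240938 0.2528146 ] 14.1 F [0.1 0.6 0.8] M [ 0.12 -0.    0.03] 0.23400396041416555
tool y in lid deg 84.263562198921 out -0.173 M about n [ 0.123 -0.013 -0.032]
[-0.57167013  1.60358977 -0.0923292 ]
```

```bash
cat > lidang.py <<'E'
from h import *
import sys
def lidang(r,grid=np.arange(0,2.5,.01)):
    pose=np.load("pose.npy");h=cv2.cvtColor(r["pixels"],cv2.COLOR_RGB2HSV)
    G=((h[...,0]>60)&(h[...,0]<90)&(h[...,1]>70)).astype(np.uint8)
    def smp(P):
        u=np.round(proj(r,cab(pose,P))).astype(int);ok=(u[:,0]>=0)&(u[:,0]<512)&(u[:,1]>=0)&(u[:,1]<384);return G[u[ok,1],u[ok,0]].mean() if ok.sum()>5 else 0.
    out=[]
    ys=np.r_[np.linspace(-150,-70,10),np.linspace(60,150,10)];xs=np.linspace(-200,-20,15)
    for a in grid:
        f=lambda x,y:lid(np.c_[np.broadcast_to(x,max(np.size(x),np.size(y))),np.broadcast_to(y,max(np.size(x),np.size(y))),np.full(max(np.size(x),np.size(y)),4.)],a)
        out.append(smp(f(-203,ys))-smp(f(-218,ys))+.7*(smp(f(xs,151))-smp(f(xs,167)))+.7*(smp(f(xs,-151))-smp(f(xs,-167))))
    o=np.array(out);i=np.argsort(-o)[:5];return [(round(grid[k],2),round(o[k],2)) for k in i]
if __name__=="__main__":
    from station import bot
    print("check a=0",lidang(load("side0")),"a~.2",lidang(load("side5")),lidang(load("scene5")))
    t=sys.argv[1];print(lidang(snap(bot,"side",t)),lidang(snap(bot,"scene",t)))
E
python3 lidang.py 6
```

```text
check a=0 [(np.float64(0.0), np.float64(1.7)), (np.float64(0.01), np.float64(1.7)), (np.float64(0.02), np.float64(1.65)), (np.float64(0.03), np.float64(1.56)), (np.float64(0.04), np.float64(1.51))] a~.2 [(np.float64(0.24), np.float64(1.79)), (np.float64(0.25), np.float64(1.79)), (np.float64(0.26), np.float64(1.79)), (np.float64(0.27), np.float64(1.79)), (np.float64(0.23), np.float64(1.79))] [(np.float64(0.21), np.float64(1.73)), (np.float64(0.23), np.float64(1.72)), (np.float64(0.22), np.float64(1.63)), (np.float64(0.2), np.float64(1.63)), (np.float64(0.24), np.float64(1.63))]
[(np.float64(0.34), np.float64(2.03)), (np.float64(0.35), np.float64(2.03)), (np.float64(0.31), np.float64(1.98)), (np.float64(0.3), np.float64(1.98)), (np.float64(0.32), np.float64(1.98))] [(np.float64(0.31), np.float64(1.67)), (np.float64(0.34), np.float64(1.67)), (np.float64(0.33), np.float64(1.67)), (np.float64(0.36), np.float64(1.67)), (np.float64(0.35), np.float64(1.67))]
```

```bash
python3 fit2.py; python3 - <<'E'
from plan import *
p,R,q0=obs()
def marg(q):return np.minimum(q-lo,hi-q).min().round(2)
for th in (-6.5,173.5):
  for dl in (0,):
    q=q0
    for h,a in ((80,.33),(0,.33),(0,.6),(0,.9),(0,1.1),(0,1.3),(0,1.5),(80,1.3)):
        e,q=ik(*keypose(th,dl,a,h=h,gp=21),q,4);print(th,a,h,round(e,1),marg(q),q.round(2))
rows(p,R,*keypose(-6.5,0,.33,h=80,gp=21),14)
rows(p,R,*keypose(173.5,0,.33,h=80,gp=21),14)
E
```

```text
6.692132827541724 [ 0.2863  0.5428  0.4713  0.3296 -0.0015 -0.0013 -0.0331 -0.0271 -0.0023
 -0.0014] [-0.  -0.3 -0.   0.4 -0.8 -0.1  0.4 -0.2  0.5 -0.4  2.3  1.5 -0.4  0.
 -1.3 -0.2 -0.4 -0.4 -0.2 -0.6 -0.1]
-6.5 0.33 80 0.0 0.26 [-0.38  0.02 -0.03  2.18  0.09  0.76 -0.48]
-6.5 0.33 0 0.0 0.2 [-0.38  0.16 -0.02  2.24  0.11  0.56 -0.5 ]
-6.5 0.6 0 0.0 0.44 [-0.33  0.24 -0.02  2.   -0.02  0.98 -0.35]
-6.5 0.9 0 0.0 0.52 [-0.3   0.39 -0.01  1.72 -0.07  1.4  -0.29]
-6.5 1.1 0 0.0 0.26 [-0.28  0.52 -0.    1.53 -0.1   1.66 -0.27]
-6.5 1.3 0 0.2 0.01 [-0.26  0.66 -0.01  1.34 -0.11  1.91 -0.27]
-6.5 1.5 0 68.4 0.01 [-0.2   0.69 -0.09  1.33 -0.11  1.91 -0.31]
-6.5 1.3 80 47.0 0.01 [-0.26  0.64 -0.    1.24 -0.12  1.91 -0.27]
173.5 0.33 80 0.0 0.26 [-0.34  0.02 -0.07  2.18  0.09  0.76  2.66]
173.5 0.33 0 0.0 0.2 [-0.35  0.16 -0.06  2.24  0.13  0.56  2.63]
173.5 0.6 0 0.0 0.18 [-0.29  0.24 -0.06  2.   -0.    0.98  2.78]
173.5 0.9 0 0.0 0.12 [-0.27  0.39 -0.05  1.72 -0.06  1.4   2.84]
173.5 1.1 0 0.0 0.1 [-0.26  0.52 -0.04  1.53 -0.08  1.66  2.86]
173.5 1.3 0 0.2 0.01 [-0.26  0.66 -0.01  1.34 -0.11  1.91  2.87]
173.5 1.5 0 68.4 0.01 [-0.2   0.69 -0.09  1.33 -0.11  1.91  2.83]
173.5 1.3 80 47.0 0.01 [-0.26  0.64 -0.    1.24 -0.12  1.91  2.87]
14 x shift [3.1, -3.63, 1.36] turn [-1.07, -0.26, 6.18]
14 x shift [3.99, 2.8, 1.12] turn [0.26, -1.08, -6.61]
```

Call:
jog_arm([
  {"x": 3.1, "y": -3.63, "z": 1.36, "ax": -1.07, "ay": -0.26, "az": 6.18, "fingers": 60},
  {"x": 3.1, "y": -3.63, "z": 1.36, "ax": -1.07, "ay": -0.26, "az": 6.18, "fingers": 60},
  {"x": 3.1, "y": -3.63, "z": 1.36, "ax": -1.07, "ay": -0.26, "az": 6.18, "fingers": 60},
  {"x": 3.1, "y": -3.63, "z": 1.36, "ax": -1.07, "ay": -0.26, "az": 6.18, "fingers": 60},
  {"x": 3.1, "y": -3.63, "z": 1.36, "ax": -1.07, "ay": -0.26, "az": 6.18, "fingers": 60},
  {"x": 3.1, "y": -3.63, "z": 1.36, "ax": -1.07, "ay": -0.26, "az": 6.18, "fingers": 60},
  {"x": 3.1, "y": -3.63, "z": 1.36, "ax": -1.07, "ay": -0.26, "az": 6.18, "fingers": 60},
  {"x": 3.1, "y": -3.63, "z": 1.36, "ax": -1.07, "ay": -0.26, "az": 6.18, "fingers": 60},
])

```text
t: 15.0
eef_pos: [0.4686, 0.0964, 0.2414]
tool_rot: [0.033, 0.45, 0.892, 0.023]
contact_force: [0.4, 0.6, 0.7]
gripper_width: 0.705
grasp_force: 0.0
```

Call:
jog_arm([
  {"x": 3.1, "y": -3.63, "z": 1.36, "ax": -1.07, "ay": -0.26, "az": 6.18, "fingers": 60},
  {"x": 3.1, "y": -3.63, "z": 1.36, "ax": -1.07, "ay": -0.26, "az": 6.18, "fingers": 60},
  {"x": 3.1, "y": -3.63, "z": 1.36, "ax": -1.07, "ay": -0.26, "az": 6.18, "fingers": 60},
  {"x": 3.1, "y": -3.63, "z": 1.36, "ax": -1.07, "ay": -0.26, "az": 6.18, "fingers": 60},
  {"x": 3.1, "y": -3.63, "z": 1.36, "ax": -1.07, "ay": -0.26, "az": 6.18, "fingers": 60},
  {"x": 3.1, "y": -3.63, "z": 1.36, "ax": -1.07, "ay": -0.26, "az": 6.18, "fingers": 60},
  {"x": 0, "y": 0, "z": 0, "ax": 0, "ay": 0, "az": 0, "fingers": 60},
  {"x": 0, "y": 0, "z": 0, "ax": 0, "ay": 0, "az": 0, "fingers": 60},
])

```text
t: 15.8
eef_pos: [0.4436, 0.1061, 0.2306]
tool_rot: [0.06, 0.705, 0.703, 0.075]
contact_force: [0.4, 0.7, -0.3]
gripper_width: 0.702
grasp_force: 0.0
```

```bash
python3 - <<'E'
from plan import *
from station import bot
from h import snap,proj,ray,load
import cv2
p,R,q=obs();print(q.round(2));rows(p,R,*keypose(-6.5,0,.33,h=0,gp=21),6)
def brass(W):
    hsv=cv2.cvtColor(W["pixels"],cv2.COLOR_RGB2HSV);return ((hsv[...,0]>15)&(hsv[...,0]<32)&(hsv[...,1]>110)&(hsv[...,2]>90)).astype(np.uint8)
W=snap(bot,"wrist","7");m=brass(W)
for a in (.3,.33,.36):
  for k in (75,83):
    b=np.radians(-13.5-k);u=np.array([np.cos(b),np.sin(b)])*22
    print(a,k,proj(W,cab(pose,lid([[-155+u[0],u[1],62],[-155-u[0],-u[1],62],[-155,0,8]],a))).round(0).tolist())
c=proj(W,cab(pose,lid([-155,0,40],.33)))[0].astype(int);print(c)
x0,y0=c[0]-40,c[1]-45
for y in range(y0,y0+90,3): print(y,''.join('#' if m[y,x] else '.' for x in range(x0,x0+80,2)) if 0<=y<384 else '')
print(x0)
E
```

```text
[-0.46  0.01  0.05  2.19  0.08  0.76 -0.47]
6 x shift [0.1, 0.31, 13.29] turn [-0.01, -0.0, 0.03]
0.3 75 [[262.0, 246.0], [253.0, 187.0], [259.0, 192.0]]
0.3 83 [[257.0, 246.0], [258.0, 186.0], [259.0, 192.0]]
0.33 75 [[264.0, 249.0], [256.0, 188.0], [259.0, 194.0]]
0.33 83 [[260.0, 249.0], [260.0, 188.0], [259.0, 194.0]]
0.36 75 [[267.0, 252.0], [259.0, 190.0], [260.0, 196.0]]
0.36 83 [[263.0, 253.0], [264.0, 190.0], [260.0, 196.0]]
[259 207]
162 ........................................
165 ........................................
168 ........................................
171 ........................................
174 ...................####.................
177 ...............###########..............
180 .............###############............
183 ............##################..........
186 ...........###################..........
189 ..........#####################.........
192 ........#######################.........
195 .......########################.........
198 .......########################.........
201 ......#########################.........
204 ......############################......
207 .....#############################......
210 .....#############################......
213 .....##############################.....
216 ........###########################.....
219 ..............######################....
222 ...................#################....
225 .........................###########....
228 ..............................#####.....
231 ........................................
234 ........................................
237 ........................................
240 ........................................
243 ........................................
246 ........................................
249 ........................................
219
```

```bash
python3 - <<'E'
from plan import *
from h import load,proj
import cv2
W=load("wrist7")
for a in (.31,.35):
  for k in (-5,0,5,10,15,20):
    b=np.radians(-13.5-k);u=np.array([np.cos(b),np.sin(b)])*22
    print(a,k,proj(W,cab(pose,lid([[-155+u[0],u[1],62],[-155-u[0],-u[1],62]],a))).round(0).tolist())
crop=W["pixels"][130:270,190:330,::-1];cv2.imwrite("pics/k7.png",cv2.resize(crop,None,fx=4,fy=4,interpolation=cv2.INTER_CUBIC))
E
```

```text
0.31 -5 [[291.0, 220.0], [226.0, 217.0]]
0.31 0 [[291.0, 222.0], [226.0, 214.0]]
0.31 5 [[290.0, 225.0], [226.0, 212.0]]
0.31 10 [[289.0, 227.0], [227.0, 209.0]]
0.31 15 [[288.0, 230.0], [228.0, 206.0]]
0.31 20 [[287.0, 232.0], [229.0, 204.0]]
0.35 -5 [[296.0, 222.0], [228.0, 221.0]]
0.35 0 [[295.0, 225.0], [228.0, 218.0]]
0.35 5 [[295.0, 228.0], [229.0, 215.0]]
0.35 10 [[294.0, 230.0], [230.0, 213.0]]
0.35 15 [[293.0, 233.0], [230.0, 210.0]]
0.35 20 [[292.0, 235.0], [232.0, 207.0]]
```

View pics/k7.png

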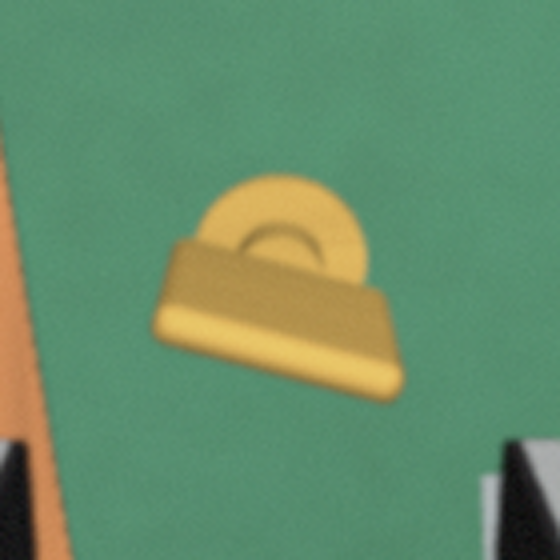

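Last allowed look: the bow's top edge runs from (230,210) to (289,226) in wrist pixels. The key was wound back to about 8° when the edge grip slipped off, while the lid stands open at about 0.32. I'll regrip the flat faces, turn the key to its stop and lift with the same grip.

```bash
python3 - <<'E'
from plan import *
p,R,q=obs()
def marg(q):return np.minimum(q-lo,hi-q).min().round(2)
A=.32
for dl in (0,10):
  qq=q
  for h,k in ((80,8),(0,8),(0,25),(0,45),(0,65),(0,83),(0,88)):
    e,qq=ik(*keypose(76.5-k,dl,A,h=h,gp=21),qq,4);print(dl,k,h,round(e,1),marg(qq),qq.round(2))
K=lambda k,h=0:keypose(76.5-k,0,A,h=h,gp=21)
rows(p,R,*K(8,80),10);rows(*K(8,80),*K(8),6);rows(*K(8),*K(56),8);rows(*K(56),*K(86),6)
E
```

```text
0 8 80 0.0 0.24 [-0.46  0.01  0.04  2.2   0.09  0.75  0.82]
0 8 0 0.0 0.19 [-0.45  0.16  0.05  2.25  0.1   0.54  0.82]
0 25 0 0.0 0.19 [-0.49  0.16  0.09  2.25  0.09  0.54  0.54]
0 45 0 0.0 0.18 [-0.54  0.15  0.15  2.26  0.07  0.54  0.21]
0 65 0 0.0 0.18 [-0.59  0.15  0.21  2.26  0.05  0.53 -0.13]
0 83 0 0.0 0.18 [-0.64  0.15  0.26  2.26  0.03  0.53 -0.42]
0 88 0 0.0 0.18 [-0.65  0.15  0.27  2.26  0.03  0.53 -0.51]
10 8 80 0.0 0.37 [-0.3   0.11 -0.02  2.07 -0.06  0.91  1.02]
10 8 0 0.0 0.3 [-0.3   0.22 -0.03  2.14 -0.07  0.72  1.03]
10 25 0 0.0 0.28 [-0.31  0.21  0.    2.16 -0.15  0.68  0.82]
10 45 0 0.0 0.24 [-0.32  0.19  0.05  2.2  -0.23  0.63  0.57]
10 65 0 0.0 0.2 [-0.35  0.17  0.09  2.24 -0.3   0.56  0.3 ]
10 83 0 0.0 0.16 [-0.4   0.15  0.13  2.28 -0.33  0.49  0.02]
10 88 0 0.0 0.15 [-0.42  0.14  0.14  2.29 -0.34  0.47 -0.07]
10 x shift [0.02, 0.07, 0.13] turn [-0.06, -0.04, -7.48]
6 x shift [0.0, -0.0, 13.33] turn [0.0, 0.0, 0.0]
8 x shift [0.0, 0.0, 0.0] turn [0.0, 0.0, 6.0]
6 x shift [0.0, 0.0, 0.0] turn [-0.0, 0.0, 5.0]
```

Call:
jog_arm([
  {"x": 0, "y": 0, "z": 0, "ax": 0, "ay": 0, "az": -7.5, "fingers": 60},
  {"x": 0, "y": 0, "z": 0, "ax": 0, "ay": 0, "az": -7.5, "fingers": 60},
  {"x": 0, "y": 0, "z": 0, "ax": 0, "ay": 0, "az": -7.5, "fingers": 60},
  {"x": 0, "y": 0, "z": 0, "ax": 0, "ay": 0, "az": -7.5, "fingers": 60},
  {"x": 0, "y": 0, "z": 0, "ax": 0, "ay": 0, "az": -7.5, "fingers": 60},
  {"x": 0, "y": 0, "z": 0, "ax": 0, "ay": 0, "az": -7.5, "fingers": 60},
  {"x": 0, "y": 0, "z": 0, "ax": 0, "ay": 0, "az": -7.5, "fingers": 60},
  {"x": 0, "y": 0, "z": 0, "ax": 0, "ay": 0, "az": -7.5, "fingers": 60},
])

```text
t: 16.65
eef_pos: [0.4443, 0.106, 0.2307]
tool_rot: [0.09, 0.257, 0.961, 0.035]
contact_force: [0.2, -0.6, 0.4]
gripper_width: 0.701
grasp_force: 0.0
```

Call:
jog_arm([
  {"x": 0, "y": 0, "z": 0, "ax": 0, "ay": 0, "az": -7.5, "fingers": 60},
  {"x": 0, "y": 0, "z": 0, "ax": 0, "ay": 0, "az": -7.5, "fingers": 60},
  {"x": 0.2, "y": 0.6, "z": 1, "ax": 0, "ay": 0, "az": 0, "fingers": 60},
  {"x": 0, "y": 0, "z": 15, "ax": 0, "ay": 0, "az": 0, "fingers": 60},
  {"x": 0, "y": 0, "z": 15, "ax": 0, "ay": 0, "az": 0, "fingers": 60},
  {"x": 0, "y": 0, "z": 15, "ax": 0, "ay": 0, "az": 0, "fingers": 60},
  {"x": 0, "y": 0, "z": 15, "ax": 0, "ay": 0, "az": 0, "fingers": 60},
  {"x": 0, "y": 0, "z": 0, "ax": 0, "ay": 0, "az": 0, "fingers": 60},
])

```text
t: 17.45
eef_pos: [0.4546, 0.1076, 0.1691]
tool_rot: [0.092, 0.134, 0.986, 0.022]
contact_force: [-1.1, -0.0, -0.2]
gripper_width: 0.702
grasp_force: 0.0
```

```bash
python3 st.py; python3 - <<'E'
from plan import *
p,R,q=obs();rows(p,R,*keypose(68.5,0,.32,gp=21),2)
E
```

```text
[-0.45  0.12  0.05  2.23  0.09  0.6   0.83] [0.4546316  0.10756409 0.16909807] 17.45 F [-1.1 -0.  -0.2] M [-0.05  0.19 -0.03] 0.7017771106041593
tool y in lid deg 69.49365621637811 out -0.122 M about n [-0.038  0.196 -0.01 ]
2 x shift [-1.18, 0.54, 9.38] turn [-0.18, -0.37, -0.06]
```

Descend the remaining distance, grip, then turn.

Call:
jog_arm([
  {"x": -1.2, "y": 0.5, "z": 9.4, "ax": -0.2, "ay": -0.4, "az": 0, "fingers": 60},
  {"x": -1.2, "y": 0.5, "z": 9.4, "ax": -0.2, "ay": -0.4, "az": 0, "fingers": 50},
  {"x": 0, "y": 0, "z": 0, "ax": 0, "ay": 0, "az": 0, "fingers": 20},
  {"x": 0, "y": 0, "z": 0, "ax": 0, "ay": 0, "az": 0, "fingers": 0},
  {"x": 0, "y": 0, "z": 0, "ax": 0, "ay": 0, "az": 0, "fingers": 0},
  {"x": 0, "y": 0, "z": 0, "ax": 0, "ay": 0, "az": 0, "fingers": 0},
  {"x": 0, "y": 0, "z": 0, "ax": 0, "ay": 0, "az": 0, "fingers": 0},
  {"x": 0, "y": 0, "z": 0, "ax": 0, "ay": 0, "az": 0, "fingers": 0},
], force=80)

```text
t: 18.25
eef_pos: [0.4615, 0.1076, 0.1531]
tool_rot: [0.101, 0.134, 0.986, 0.025]
contact_force: [-0.6, -6.1, 0.9]
gripper_width: 0.086
grasp_force: 78.5
```

Call:
jog_arm([
  {"x": 0, "y": 0, "z": 0, "ax": 0, "ay": 0, "az": 6, "fingers": 0},
  {"x": 0, "y": 0, "z": 0, "ax": 0, "ay": 0, "az": 6, "fingers": 0},
  {"x": 0, "y": 0, "z": 0, "ax": 0, "ay": 0, "az": 6, "fingers": 0},
  {"x": 0, "y": 0, "z": 0, "ax": 0, "ay": 0, "az": 6, "fingers": 0},
  {"x": 0, "y": 0, "z": 0, "ax": 0, "ay": 0, "az": 6, "fingers": 0},
  {"x": 0, "y": 0, "z": 0, "ax": 0, "ay": 0, "az": 6, "fingers": 0},
  {"x": 0, "y": 0, "z": 0, "ax": 0, "ay": 0, "az": 6, "fingers": 0},
  {"x": 0, "y": 0, "z": 0, "ax": 0, "ay": 0, "az": 6, "fingers": 0},
])

```text
t: 19.05
eef_pos: [0.4615, 0.1075, 0.1531]
tool_rot: [0.082, 0.525, 0.845, 0.064]
contact_force: [-0.5, -5.5, 0.4]
gripper_width: 0.082
grasp_force: 78.7
```

```bash
python3 st.py
```

```text
[-0.57  0.15  0.18  2.26  0.06  0.54  0.02] [0.4615044  0.10748377 0.15306209] 19.05 F [-0.5 -5.5  0.4] M [-1.54  0.03 -0.18] 0.0823038800449606
tool y in lid deg 21.172373415478848 out -0.291 M about n [-1.417  0.195  0.609]
```

Call:
jog_arm([
  {"x": 0, "y": 0, "z": 0, "ax": 0, "ay": 0, "az": 5, "fingers": 0},
  {"x": 0, "y": 0, "z": 0, "ax": 0, "ay": 0, "az": 5, "fingers": 0},
  {"x": 0, "y": 0, "z": 0, "ax": 0, "ay": 0, "az": 5, "fingers": 0},
  {"x": 0, "y": 0, "z": 0, "ax": 0, "ay": 0, "az": 5, "fingers": 0},
  {"x": 0, "y": 0, "z": 0, "ax": 0, "ay": 0, "az": 4, "fingers": 0},
  {"x": 0, "y": 0, "z": 0, "ax": 0, "ay": 0, "az": 2, "fingers": 0},
  {"x": 0, "y": 0, "z": 0, "ax": 0, "ay": 0, "az": 0, "fingers": 0},
  {"x": 0, "y": 0, "z": 0, "ax": 0, "ay": 0, "az": 0, "fingers": 0},
])

```text
t: 19.85
eef_pos: [0.4613, 0.1075, 0.1529]
tool_rot: [0.067, 0.695, 0.711, 0.079]
contact_force: [0.2, -9.7, 1.2]
gripper_width: 0.083
grasp_force: 170.2
```

```bash
sed -i 's/^L=lidframe()/L=lidframe(.32)/' st.py; python3 st.py
```

```text
[-0.63  0.15  0.25  2.26  0.04  0.53 -0.4 ] [0.46134886 0.10745116 0.15286266] 19.85 F [ 0.2 -9.7  1.2] M [-2.87 -0.31  3.04] 0.08323087178971154
tool y in lid deg -4.80966366068282 out 0.005 M about n [-2.212e+00  1.000e-03  3.556e+00]
```

```bash
python3 - <<'E'
from plan import *
p,R,q=obs()
# hinge-rigid screw from measured pose
def rot(p,R,da):
    H=cab(pose,[100,0,160])[0];ax=Ro.from_euler('z',pose[2]).apply([0,1,0]);D=Ro.from_rotvec(ax*da);return H+D.apply(p-H),D*R
p1,R1=rot(p,R,.78);rows(p,R,p1,R1,24)
for s in np.linspace(.1,.95,9):
    e,q=ik(*rot(p,R,s),q,3);print(round(.32+s,2),round(e,1),q.round(2))
E
```

```text
24 x shift [0.06, 0.9, -4.99] turn [1.86, -0.16, -0.0]
0.42 0.0 [-0.61  0.17  0.25  2.18 -0.02  0.7  -0.33]
0.53 0.0 [-0.58  0.2   0.25  2.08 -0.06  0.86 -0.27]
0.63 0.0 [-0.56  0.25  0.25  1.99 -0.09  1.02 -0.23]
0.74 0.0 [-0.54  0.3   0.26  1.89 -0.12  1.17 -0.2 ]
0.84 0.0 [-0.51  0.36  0.26  1.79 -0.14  1.32 -0.18]
0.95 0.0 [-0.49  0.43  0.26  1.69 -0.16  1.46 -0.16]
1.06 0.0 [-0.47  0.5   0.26  1.59 -0.17  1.61 -0.14]
1.16 0.0 [-0.45  0.57  0.26  1.48 -0.18  1.74 -0.13]
1.27 0.0 [-0.43  0.65  0.26  1.38 -0.2   1.88 -0.12]
```

Call:
jog_arm([
  {"x": 0, "y": 0, "z": 0, "ax": 0, "ay": 0, "az": -1, "fingers": 0},
  {"x": 0.1, "y": 1.35, "z": -7.5, "ax": 2.8, "ay": -0.24, "az": 0, "fingers": 0},
  {"x": 0.1, "y": 1.35, "z": -7.5, "ax": 2.8, "ay": -0.24, "az": 0, "fingers": 0},
  {"x": 0.1, "y": 1.35, "z": -7.5, "ax": 2.8, "ay": -0.24, "az": 0, "fingers": 0},
  {"x": 0.1, "y": 1.35, "z": -7.5, "ax": 2.8, "ay": -0.24, "az": 0, "fingers": 0},
  {"x": 0.1, "y": 1.35, "z": -7.5, "ax": 2.8, "ay": -0.24, "az": 0, "fingers": 0},
  {"x": 0.1, "y": 1.35, "z": -7.5, "ax": 2.8, "ay": -0.24, "az": 0, "fingers": 0},
  {"x": 0.1, "y": 1.35, "z": -7.5, "ax": 2.8, "ay": -0.24, "az": 0, "fingers": 0},
])

```text
t: 20.65
eef_pos: [0.4678, 0.108, 0.2055]
tool_rot: [-0.042, 0.692, 0.719, -0.054]
contact_force: [2.1, -7.6, -6.1]
gripper_width: 0.082
grasp_force: 160.1
```

Call:
jog_arm([
  {"x": 0.1, "y": 1.35, "z": -7.5, "ax": 2.8, "ay": -0.24, "az": 0, "fingers": 0},
  {"x": 0.1, "y": 1.35, "z": -7.5, "ax": 2.8, "ay": -0.24, "az": 0, "fingers": 0},
  {"x": 0.1, "y": 1.35, "z": -7.5, "ax": 2.8, "ay": -0.24, "az": 0, "fingers": 0},
  {"x": 0.1, "y": 1.35, "z": -7.5, "ax": 2.8, "ay": -0.24, "az": 0, "fingers": 0},
  {"x": 0.1, "y": 1.35, "z": -7.5, "ax": 2.8, "ay": -0.24, "az": 0, "fingers": 0},
  {"x": 0.1, "y": 1.35, "z": -7.5, "ax": 2.8, "ay": -0.24, "az": 0, "fingers": 0},
  {"x": 0.1, "y": 1.35, "z": -7.5, "ax": 2.8, "ay": -0.24, "az": 0, "fingers": 0},
  {"x": 0, "y": 0, "z": 0, "ax": 0, "ay": 0, "az": 0, "fingers": 0},
])

```text
t: 21.45
eef_pos: [0.4918, 0.1103, 0.2534]
tool_rot: [-0.15, 0.675, 0.699, -0.185]
contact_force: [-1.9, -10.8, 4.6]
gripper_width: 0.085
grasp_force: 165.1
```

```bash
sed -i 's/lidframe(.32)/lidframe(1.0)/' st.py; python3 st.py; python3 lidang.py 8 | tail -1
```

```text
[-0.48  0.46  0.26  1.64 -0.16  1.54 -0.14] [0.49177407 0.11033072 0.25341586] 21.45 F [ -1.9 -10.8   4.6] M [-0.07  0.07  3.95] 0.08466172802228117
tool y in lid deg -4.2265402160409735 out -0.004 M about n [-1.866  0.08   3.487]
[(np.float64(1.0), np.float64(2.07)), (np.float64(0.99), np.float64(2.03)), (np.float64(0.98), np.float64(1.98)), (np.float64(1.01), np.float64(1.93)), (np.float64(1.02), np.float64(1.84))] [(np.float64(0.99), np.float64(1.68)), (np.float64(1.03), np.float64(1.68)), (np.float64(1.06), np.float64(1.63)), (np.float64(1.02), np.float64(1.63)), (np.float64(0.96), np.float64(1.63))]
```

```bash
cat > push.py <<'E'
from plan import *
C=Ro.from_euler('z',pose[2])
def vert(tilt=0.):
    "tool y along cab x, tool z down, tilt deg>0: tip toward -x (tool leaning back)"
    y=C.apply([1,0,0]);z=np.array([0,0,-1.]);z=Ro.from_rotvec(C.apply([0,1,0])*np.radians(tilt)).apply(z);y=Ro.from_rotvec(C.apply([0,1,0])*np.radians(tilt)).apply(y)
    return Ro.from_matrix(np.c_[np.cross(y,z),y,z])
def pp(a,y=50,t=14,low=25,gap=0):
    e=lid([-210,y,0],a)[0]
    if a<np.pi*2/3: x=e[0]
    else: x=e[0]-low*np.tan(a-np.pi*2/3)
    return cab(pose,[x-t-gap,y,e[2]-low])[0],vert()
E
python3 - <<'E'
from push import *
p,R,q0=obs()
def marg(q):return np.minimum(q-lo,hi-q).min().round(2)
def rot(p,R,da):
    H=cab(pose,[100,0,160])[0];ax=Ro.from_euler('z',pose[2]).apply([0,1,0]);D=Ro.from_rotvec(ax*da);return H+D.apply(p-H),D*R
for s in (0,.1,.15,.2):
    P,Q=rot(p,R,s);e,q=ik(P,Q,q0);b,qb=ik(P-Q.apply([0,0,.06]),Q,q);print("retreat",1+s,round(e,1),round(b,1),q.round(2),qb.round(2))
q=q0
for a in (1.0,1.1,1.2,1.3,1.6,2,2.3,2.45):
    e,q=ik(*pp(a,gap=15 if a<1.5 else 0),q);print(a,pp(a)[0].round(3),round(e,1),marg(q),q.round(2))
E
```

```text
retreat 1 0.0 0.0 [-0.48  0.46  0.26  1.64 -0.16  1.54 -0.14] [-0.48  0.47  0.28  1.5  -0.16  1.67 -0.14]
retreat 1.1 0.0 0.0 [-0.46  0.53  0.26  1.54 -0.17  1.67 -0.12] [-0.45  0.55  0.28  1.39 -0.18  1.8  -0.13]
retreat 1.15 0.0 0.0 [-0.45  0.57  0.26  1.49 -0.18  1.73 -0.12] [-0.44  0.59  0.27  1.34 -0.18  1.86 -0.12]
retreat 1.2 0.0 3.7 [-0.44  0.6   0.26  1.44 -0.18  1.8  -0.11] [-0.29  0.62  0.05  1.28 -0.11  1.91 -0.21]
1.0 [0.411 0.153 0.231] 0.0 0.32 [-0.62  0.05  0.11  2.12 -0.01  0.96 -0.4 ]
1.1 [0.422 0.154 0.249] 0.0 0.36 [-0.62  0.05  0.12  2.08 -0.01  1.01 -0.39]
1.2 [0.434 0.156 0.266] 0.0 0.39 [-0.61  0.05  0.12  2.04 -0.01  1.05 -0.38]
1.3 [0.448 0.157 0.282] 0.0 0.4 [-0.61  0.06  0.13  1.99 -0.01  1.09 -0.36]
1.6 [0.498 0.163 0.32 ] 0.0 0.49 [-0.58  0.15  0.16  1.81 -0.02  1.19 -0.3 ]
2 [0.577 0.171 0.344] 0.0 0.61 [-0.53  0.27  0.18  1.6  -0.05  1.27 -0.24]
2.3 [0.634 0.177 0.341] 0.0 0.62 [-0.5   0.38  0.19  1.47 -0.07  1.3  -0.2 ]
2.45 [0.661 0.18  0.332] 0.0 0.61 [-0.49  0.43  0.19  1.41 -0.08  1.31 -0.19]
```

Call:
jog_arm([
  {"x": 0.1, "y": 1.35, "z": -7.5, "ax": 2.8, "ay": -0.24, "az": 0, "fingers": 0},
  {"x": 0.1, "y": 1.35, "z": -7.5, "ax": 2.8, "ay": -0.24, "az": 0, "fingers": 0},
  {"x": 0.1, "y": 1.35, "z": -7.5, "ax": 2.8, "ay": -0.24, "az": 0, "fingers": 0},
  {"x": 0, "y": 0, "z": 0, "ax": 0, "ay": 0, "az": 0, "fingers": 0},
  {"x": 0, "y": 0, "z": 0, "ax": 0, "ay": 0, "az": 0, "fingers": 50},
  {"x": 0, "y": 0, "z": 0, "ax": 0, "ay": 0, "az": 0, "fingers": 50},
  {"x": 0, "y": 0, "z": 0, "ax": 0, "ay": 0, "az": 0, "fingers": 50},
  {"x": 0, "y": 0, "z": 0, "ax": 0, "ay": 0, "az": 0, "fingers": 50},
])

```text
t: 22.35
eef_pos: [0.5059, 0.114, 0.2706]
tool_rot: [-0.195, 0.663, 0.682, -0.238]
contact_force: [-0.4, -0.1, 0.4]
gripper_width: 0.584
grasp_force: 0.0
```

Call:
jog_arm([
  {"x": 0, "y": 0, "z": -10, "ax": 0, "ay": 0, "az": 0, "fingers": 50},
  {"x": 0, "y": 0, "z": -10, "ax": 0, "ay": 0, "az": 0, "fingers": 50},
  {"x": 0, "y": 0, "z": -10, "ax": 0, "ay": 0, "az": 0, "fingers": 50},
  {"x": 0, "y": 0, "z": -10, "ax": 0, "ay": 0, "az": 0, "fingers": 50},
  {"x": 0, "y": 0, "z": -10, "ax": 0, "ay": 0, "az": 0, "fingers": 50},
  {"x": 0, "y": 0, "z": -10, "ax": 0, "ay": 0, "az": 0, "fingers": 50},
  {"x": 0, "y": 0, "z": 0, "ax": 0, "ay": 0, "az": 0, "fingers": 0},
  {"x": 0, "y": 0, "z": 0, "ax": 0, "ay": 0, "az": 0, "fingers": 0},
])

```text
t: 23.15
eef_pos: [0.5409, 0.1176, 0.3191]
tool_rot: [-0.195, 0.663, 0.682, -0.238]
contact_force: [-0.2, -0.2, -0.3]
gripper_width: 0.253
grasp_force: 0.0
```

```bash
python3 st.py; python3 lidang.py 9 | tail -1; python3 - <<'E'
from push import *
from h import load,proj
import cv2
p,R,q=obs()
a=1.15;P,Q=pp(a,gap=25);V=P+[0,0,.09]
U=p+[0,0,.03]
rows(p,R,V,Q,10);rows(V,Q,P,Q,4);print(p,V,P)
for c in "wrist",:
    from station import bot
    from h import snap
    W=snap(bot,c,"9")
    hsv=cv2.cvtColor(W["pixels"],cv2.COLOR_RGB2HSV);m=((hsv[...,0]>15)&(hsv[...,0]<32)&(hsv[...,1]>110)&(hsv[...,2]>90)).astype(np.uint8)
    for k in (75,79,83):
        b=np.radians(-13.5-k);u=np.array([np.cos(b),np.sin(b)])*22
        print(k,proj(W,cab(pose,lid([[-155+u[0],u[1],62],[-155-u[0],-u[1],62]],1.15))).round(0).tolist())
    cc=proj(W,cab(pose,lid([-155,0,50],1.15)))[0].astype(int)
    for y in range(cc[1]-60,cc[1]+60,4):
        if 0<=y<384:print(y,''.join('#' if m[y,x] else '.' for x in range(max(cc[0]-60,0),min(cc[0]+60,512),3)))
    print(cc)
E
```

```text
[-0.44  0.59  0.27  1.35 -0.19  1.85 -0.13] [0.54091139 0.11763645 0.3190534 ] 23.15 F [-0.2 -0.2 -0.3] M [ 0.05 -0.58  0.07] 0.2526346942206365
tool y in lid deg -4.608408315126325 out -0.148 M about n [-0.046 -0.585  0.06 ]
[(np.float64(1.14), np.float64(2.11)), (np.float64(1.13), np.float64(2.11)), (np.float64(1.12), np.float64(2.01)), (np.float64(1.15), np.float64(1.97)), (np.float64(1.16), np.float64(1.78))] [(np.float64(1.16), np.float64(1.83)), (np.float64(1.18), np.float64(1.83)), (np.float64(1.17), np.float64(1.83)), (np.float64(1.13), np.float64(1.78)), (np.float64(1.14), np.float64(1.78))]
10 x shift [4.34, -13.93, 1.7] turn [-3.59, 0.17, -0.43]
4 x shift [0.0, 0.0, 22.5] turn [0.0, 0.0, 0.0]
[0.54047835 0.11761182 0.31877396] [0.40302825 0.15244352 0.34810894] [0.40302825 0.15244352 0.25810894]
75 [[261.0, 266.0], [253.0, 201.0]]
79 [[258.0, 267.0], [256.0, 200.0]]
83 [[256.0, 267.0], [258.0, 200.0]]
166 ........................................
170 ........................................
174 ........................................
178 ...................................
[... 485 characters left out ...]
...............
226 ..................#####.................
230 ..................#####.................
234 ...................####.................
238 ...................####.................
242 ...................####.................
246 ...................####.................
250 ....................###.................
254 ....................###.................
258 ....................###.................
262 .....................##.................
266 ........................................
270 ........................................
274 ........................................
278 ........................................
282 ........................................
[256 226]
```

```bash
python3 - <<'E'
from push import *
from h import load,proj
import cv2
p,R,q=obs()
P,Q=pp(1.15,gap=25);V=P+[0,0,.09]
U=p+[0,0,.06];RU=R*Ro.from_rotvec((R.inv()*Q).as_rotvec()*.4)
rows(p,R,U,RU,4);rows(U,RU,V,Q,8);rows(V,Q,P,Q,4)
for a in(U,RU),(V,Q),(P,Q): e,q=ik(*a,q);print(round(e,1),q.round(2))
W=load("wrist9");im=W["pixels"].astype(int)
m=(im[...,0]>im[...,2]*1.5)&(im[...,0]>60)
for y in range(220,275,5): x=np.flatnonzero(m[y,225:290]);print(y,(x.min()+225,x.max()+225) if len(x) else None)
E
```

```text
4 x shift [-0.6, -7.61, -12.95] turn [-3.59, 0.17, -0.43]
8 x shift [5.79, -15.69, 7.23] turn [-2.69, 0.13, -0.32]
4 x shift [0.0, 0.0, 22.5] turn [0.0, 0.0, 0.0]
0.0 [-0.48  0.4   0.27  1.41 -0.14  1.72 -0.14]
0.0 [-0.59 -0.04  0.08  1.94  0.    1.24 -0.4 ]
0.0 [-0.58  0.04  0.08  2.08 -0.    1.03 -0.4 ]
220 (np.int64(240), np.int64(273))
225 (np.int64(248), np.int64(265))
230 (np.int64(249), np.int64(264))
235 (np.int64(250), np.int64(264))
240 (np.int64(252), np.int64(263))
245 (np.int64(253), np.int64(263))
250 (np.int64(254), np.int64(263))
255 (np.int64(255), np.int64(263))
260 (np.int64(256), np.int64(263))
265 None
270 None
```

Call:
jog_arm([
  {"x": -0.6, "y": -7.6, "z": -13, "ax": -3.6, "ay": 0.17, "az": -0.43, "fingers": 0},
  {"x": -0.6, "y": -7.6, "z": -13, "ax": -3.6, "ay": 0.17, "az": -0.43, "fingers": 0},
  {"x": -0.6, "y": -7.6, "z": -13, "ax": -3.6, "ay": 0.17, "az": -0.43, "fingers": 0},
  {"x": -0.6, "y": -7.6, "z": -13, "ax": -3.6, "ay": 0.17, "az": -0.43, "fingers": 0},
  {"x": 0, "y": 0, "z": 0, "ax": 0, "ay": 0, "az": 0, "fingers": 0},
  {"x": 0, "y": 0, "z": 0, "ax": 0, "ay": 0, "az": 0, "fingers": 0},
  {"x": 0, "y": 0, "z": 0, "ax": 0, "ay": 0, "az": 0, "fingers": 0},
  {"x": 0, "y": 0, "z": 0, "ax": 0, "ay": 0, "az": 0, "fingers": 0},
])

```text
t: 24.1
eef_pos: [0.5407, 0.1177, 0.3777]
tool_rot: [-0.118, 0.673, 0.715, -0.145]
contact_force: [0.1, 0.7, 0.5]
gripper_width: 0.002
grasp_force: 0.0
```

```bash
python3 - <<'E'
from push import *
from station import bot
from h import load,proj,snap,ray
import cv2
def topline(W,a,m,h):
    pass
W=snap(bot,"wrist","10")
im=W["pixels"].astype(int);m=((im[...,0]>im[...,2]*1.5)&(im[...,0]>60)&(im[...,1]>im[...,0]*.6)).astype(np.uint8)
c=proj(W,cab(pose,lid([-155,0,50],1.15)))[0].astype(int);print(c)
# bright top face only
for y in range(max(c[1]-70,0),min(c[1]+75,384),6):
    x=np.flatnonzero(m[y,max(c[0]-50,0):c[0]+50])+max(c[0]-50,0)
    if len(x):print(y,x.min(),x.max(),im[y,x].max(1).tolist()[::2])
for k in (76,80,84):
    b=np.radians(-13.5-k);u=np.array([np.cos(b),np.sin(b)]);v=np.array([-u[1],u[0]])*4
    pts=[[-155+s*22*u[0]+t*v[0],s*22*u[1]+t*v[1],z] for z in (62,35) for s in (1,-1) for t in (1,-1)]
    print(k,"W9",proj(load("wrist9"),cab(pose,lid(pts,1.15))).round(0).astype(int).tolist())
    print(k,"W10",proj(W,cab(pose,lid(pts,1.15))).round(0).astype(int).tolist())
E
```

```text
[272 197]
169 248 272 [151, 194, 211, 209, 186, 169, 189, 196, 190, 174, 178, 187, 149]
175 243 276 [153, 202, 208, 208, 207, 207, 206, 173, 137, 141, 158, 185, 195, 199, 197, 185, 177]
181 241 278 [154, 202, 206, 206, 206, 202, 196, 201, 193, 145, 137, 136, 139, 149, 198, 218, 212, 183, 146]
187 241 278 [167, 210, 212, 210, 212, 180, 174, 204, 204, 168, 133, 136, 139, 138, 173, 213, 215, 200, 154]
193 243 278 [166, 207, 208, 209, 210, 206, 204, 209, 192, 143, 133, 135, 137, 152, 200, 215, 209, 180]
199 248 279 [169, 201, 208, 209, 210, 211, 194, 141, 134, 135, 136, 155, 202, 217, 206, 179]
205 263 280 [127, 134, 133, 135, 158, 203, 213, 204, 175]
211 265 281 [129, 134, 135, 141, 187, 212, 210, 189, 138]
217 269 282 [120, 136, 163, 207, 214, 200, 164]
223 273 282 [129, 191, 211, 208, 183]
76 W9 [[266, 266], [254, 267], [260, 200], [247, 201], [265, 245], [254, 246], [260, 186], [248, 187]]
76 W10 [[283, 227], [274, 229], [282, 174], [271, 175], [273, 215], [264, 216], [271, 166], [262, 167]]
80 W9 [[264, 266], [251, 267], [263, 200], [249, 200], [263, 246], [252, 246], [262, 186], [250, 187]]
80 W10 [[281, 228], [272, 228], [284, 174], [273, 174], [271, 215], [263, 216], [273, 166], [264, 167]]
84 W9 [[261, 267], [249, 266], [266, 201], [252, 200], [261, 246], [250, 245], [265, 187], [252, 186]]
84 W10 [[280, 228], [270, 228], [285, 174], [275, 174], [270, 215], [261, 216], [275, 166], [265, 166]]
```

```bash
python3 - <<'E'
from push import *
p,R,q=obs()
A=1.15;K=lambda h:keypose(5.5,0,A,h=h,gp=21)
rows(p,R,*K(55),6);rows(*K(55),*K(0),4)
for h in(55,0): e,q=ik(*K(h),q);print(round(e,1),q.round(2),K(h)[0])
E
```

```text
6 x shift [-0.15, 4.34, 9.76] turn [2.38, 0.14, -1.38]
4 x shift [0.0, -0.0, 13.75] turn [0.0, 0.0, 0.0]
0.0 [-0.41  0.58  0.23  1.36 -0.17  1.84  0.03] [0.53690064 0.11649161 0.31405723]
0.0 [-0.42  0.56  0.22  1.5  -0.17  1.72  0.03] [0.50484107 0.11305895 0.2694994 ]
```

Call:
jog_arm([
  {"x": -0.15, "y": 4.3, "z": 9.8, "ax": 2.4, "ay": 0.14, "az": -1.4, "fingers": 55},
  {"x": -0.15, "y": 4.3, "z": 9.8, "ax": 2.4, "ay": 0.14, "az": -1.4, "fingers": 55},
  {"x": -0.15, "y": 4.3, "z": 9.8, "ax": 2.4, "ay": 0.14, "az": -1.4, "fingers": 55},
  {"x": -0.15, "y": 4.3, "z": 9.8, "ax": 2.4, "ay": 0.14, "az": -1.4, "fingers": 55},
  {"x": -0.15, "y": 4.3, "z": 9.8, "ax": 2.4, "ay": 0.14, "az": -1.4, "fingers": 55},
  {"x": -0.15, "y": 4.3, "z": 9.8, "ax": 2.4, "ay": 0.14, "az": -1.4, "fingers": 55},
  {"x": 0, "y": 0, "z": 14, "ax": 0, "ay": 0, "az": 0, "fingers": 55},
  {"x": 0, "y": 0, "z": 14, "ax": 0, "ay": 0, "az": 0, "fingers": 55},
], force=30)

```text
t: 24.95
eef_pos: [0.5203, 0.1148, 0.2911]
tool_rot: [-0.217, 0.6, 0.738, -0.219]
contact_force: [-0.4, -0.2, 0.2]
gripper_width: 0.644
grasp_force: 0.0
```

Call:
jog_arm([
  {"x": 0, "y": 0, "z": 14, "ax": 0, "ay": 0, "az": 0, "fingers": 55},
  {"x": 0, "y": 0, "z": 13, "ax": 0, "ay": 0, "az": 0, "fingers": 55},
  {"x": 0, "y": 0, "z": 0, "ax": 0, "ay": 0, "az": 0, "fingers": 20},
  {"x": 0, "y": 0, "z": 0, "ax": 0, "ay": 0, "az": 0, "fingers": 0},
  {"x": 0, "y": 0, "z": 0, "ax": 0, "ay": 0, "az": 0, "fingers": 0},
  {"x": 0, "y": 0, "z": 0, "ax": 0, "ay": 0, "az": 0, "fingers": 0},
  {"x": 0, "y": 0, "z": 0, "ax": 0, "ay": 0, "az": 0, "fingers": 0},
  {"x": 0, "y": 0, "z": 0, "ax": 0, "ay": 0, "az": 0, "fingers": 0},
])

```text
t: 25.75
eef_pos: [0.5058, 0.1133, 0.2708]
tool_rot: [-0.216, 0.6, 0.739, -0.217]
contact_force: [5.0, 0.7, -2.7]
gripper_width: 0.092
grasp_force: 34.6
```

```bash
sed -i 's/lidframe(1.0)/lidframe(1.15)/' st.py; python3 st.py
```

```text
[-0.43  0.56  0.23  1.5  -0.17  1.72  0.04] [0.50576699 0.11329467 0.27082089] 25.75 F [ 5.   0.7 -2.7] M [ 0.44 -1.85  0.32] 0.09212273256295204
tool y in lid deg 5.673834359288136 out 0.004 M about n [ 0.006 -1.881  0.399]
```

Call:
jog_arm([
  {"x": 0, "y": 0, "z": 0, "ax": 0, "ay": 0, "az": 1, "fingers": 0},
  {"x": 0, "y": 0, "z": 0, "ax": 0, "ay": 0, "az": 1, "fingers": 0},
  {"x": 0, "y": 0, "z": 0, "ax": 0, "ay": 0, "az": 1, "fingers": 0},
  {"x": 0, "y": 0, "z": 0, "ax": 0, "ay": 0, "az": 1, "fingers": 0},
  {"x": 0, "y": 0, "z": 0, "ax": 0, "ay": 0, "az": 1, "fingers": 0},
  {"x": 0, "y": 0, "z": 0, "ax": 0, "ay": 0, "az": 0, "fingers": 0},
  {"x": 0, "y": 0, "z": 0, "ax": 0, "ay": 0, "az": 0, "fingers": 0},
  {"x": 0, "y": 0, "z": 0, "ax": 0, "ay": 0, "az": 0, "fingers": 0},
])

```text
t: 26.55
eef_pos: [0.5056, 0.1134, 0.2707]
tool_rot: [-0.206, 0.631, 0.712, -0.227]
contact_force: [4.1, -1.2, -2.9]
gripper_width: 0.088
grasp_force: 81.3
```

```bash
python3 st.py
```

```text
[-0.44  0.56  0.25  1.5  -0.18  1.72 -0.04] [0.50559239 0.11341733 0.27066399] 26.55 F [ 4.1 -1.2 -2.9] M [ 1.03 -2.06  1.51] 0.08804553744009637
tool y in lid deg 0.78106149559286 out 0.003 M about n [-0.237 -2.153  1.697]
```

The moment climbs at 0.35 N m per degree from θ≈5°, so the key is already resting on its end stop. I'll unwind the elastic twist, release and go to the front edge.

Call:
jog_arm([
  {"x": 0, "y": 0, "z": 0, "ax": 0, "ay": 0, "az": -2, "fingers": 0},
  {"x": 0, "y": 0, "z": 0, "ax": 0, "ay": 0, "az": -2, "fingers": 0},
  {"x": 0, "y": 0, "z": 0, "ax": 0, "ay": 0, "az": 0, "fingers": 0},
  {"x": 0, "y": 0, "z": 0, "ax": 0, "ay": 0, "az": 0, "fingers": 50},
  {"x": 0, "y": 0, "z": 0, "ax": 0, "ay": 0, "az": 0, "fingers": 50},
  {"x": 0, "y": 0, "z": 0, "ax": 0, "ay": 0, "az": 0, "fingers": 50},
  {"x": 0, "y": 0, "z": -15, "ax": 0, "ay": 0, "az": 0, "fingers": 50},
  {"x": 0, "y": 0, "z": -15, "ax": 0, "ay": 0, "az": 0, "fingers": 50},
])

```text
t: 27.35
eef_pos: [0.5217, 0.1149, 0.2955]
tool_rot: [-0.215, 0.607, 0.733, -0.221]
contact_force: [0.7, 0.1, -0.4]
gripper_width: 0.584
grasp_force: 0.0
```

Call:
jog_arm([
  {"x": 0, "y": 0, "z": -15, "ax": 0, "ay": 0, "az": 0, "fingers": 50},
  {"x": 0, "y": 0, "z": -13, "ax": 0, "ay": 0, "az": 0, "fingers": 50},
  {"x": -0.6, "y": -7.6, "z": -13, "ax": -3.6, "ay": 0, "az": 0, "fingers": 0},
  {"x": -0.6, "y": -7.6, "z": -13, "ax": -3.6, "ay": 0, "az": 0, "fingers": 0},
  {"x": -0.6, "y": -7.6, "z": -13, "ax": -3.6, "ay": 0, "az": 0, "fingers": 0},
  {"x": -0.6, "y": -7.6, "z": -13, "ax": -3.6, "ay": 0, "az": 0, "fingers": 0},
  {"x": 0, "y": 0, "z": 0, "ax": 0, "ay": 0, "az": 0, "fingers": 0},
  {"x": 0, "y": 0, "z": 0, "ax": 0, "ay": 0, "az": 0, "fingers": 0},
])

```text
t: 28.15
eef_pos: [0.539, 0.1115, 0.3779]
tool_rot: [-0.137, 0.629, 0.755, -0.127]
contact_force: [0.1, 0.1, -1.0]
gripper_width: -0.002
grasp_force: 0.0
```

```bash
python3 lidang.py 11|tail -1; cat > p2.py <<'E'
from push import *
p,R,q=obs();print(p,q.round(2))
P,Q=pp(1.15,gap=25);V=P+[0,0,.09]
rows(p,R,V,Q,8);rows(V,Q,P,Q,3)
def seg(A,n=8,**k):
    prev=pp(A[0],**k);o=[]
    for a in A[1:]:
        N=pp(a,**k);d=prev[1].inv().apply(N[0]-prev[0])*1000;o.append([round(float(v),1) for v in d]);prev=N
    print(A[0].round(2),A[-1].round(2),o)
S=np.linspace(1.15,2.11,25)
for i in (0,8,16): seg(S[i:i+9])
E
python3 p2.py
```

```text
[(np.float64(1.14), np.float64(2.21)), (np.float64(1.13), np.float64(2.21)), (np.float64(1.12), np.float64(2.16)), (np.float64(1.15), np.float64(2.06)), (np.float64(1.16), np.float64(1.82))] [(np.float64(1.09), np.float64(1.83)), (np.float64(1.1), np.float64(1.83)), (np.float64(1.07), np.float64(1.83)), (np.float64(1.08), np.float64(1.78)), (np.float64(1.06), np.float64(1.73))]
[0.53906518 0.11176366 0.37643893] [-0.45  0.4   0.25  1.42 -0.15  1.71 -0.01]
8 x shift [7.44, -15.04, 7.06] turn [-2.7, -0.24, 0.53]
3 x shift [0.0, 0.0, 30.0] turn [0.0, 0.0, 0.0]
1.15 1.47 [[-0.0, 5.1, -6.7], [0.0, 5.3, -6.5], [0.0, 5.6, -6.3], [0.0, 5.8, -6.1], [-0.0, 6.1, -5.8], [-0.0, 6.3, -5.6], [0.0, 6.5, -5.3], [-0.0, 6.7, -5.0]]
1.47 1.79 [[0.0, 6.9, -4.8], [-0.0, 7.1, -4.5], [0.0, 7.3, -4.2], [0.0, 7.4, -3.9], [-0.0, 7.6, -3.6], [0.0, 7.7, -3.3], [-0.0, 7.8, -3.0], [0.0, 8.0, -2.7]]
1.79 2.11 [[-0.0, 8.1, -2.4], [-0.0, 8.1, -2.0], [-0.0, 8.2, -1.7], [-0.0, 8.3, -1.4], [0.0, 8.3, -1.0], [0.0, 8.4, -0.7], [-0.0, 8.4, -0.4], [0.0, 8.0, -0.0]]
```

Call:
jog_arm([
  {"x": 7.4, "y": -15, "z": 7, "ax": -2.7, "ay": -0.24, "az": 0.53, "fingers": 0},
  {"x": 7.4, "y": -15, "z": 7, "ax": -2.7, "ay": -0.24, "az": 0.53, "fingers": 0},
  {"x": 7.4, "y": -15, "z": 7, "ax": -2.7, "ay": -0.24, "az": 0.53, "fingers": 0},
  {"x": 7.4, "y": -15, "z": 7, "ax": -2.7, "ay": -0.24, "az": 0.53, "fingers": 0},
  {"x": 7.4, "y": -15, "z": 7, "ax": -2.7, "ay": -0.24, "az": 0.53, "fingers": 0},
  {"x": 7.4, "y": -15, "z": 7, "ax": -2.7, "ay": -0.24, "az": 0.53, "fingers": 0},
  {"x": 7.4, "y": -15, "z": 7, "ax": -2.7, "ay": -0.24, "az": 0.53, "fingers": 0},
  {"x": 7.4, "y": -15, "z": 7, "ax": -2.7, "ay": -0.24, "az": 0.53, "fingers": 0},
])

```text
t: 29.05
eef_pos: [0.403, 0.1523, 0.3481]
tool_rot: [0.001, 0.669, 0.744, 0.001]
contact_force: [0.3, 0.4, -1.0]
gripper_width: 0.001
grasp_force: 0.0
```

Call:
jog_arm([
  {"x": 0, "y": 0, "z": 30, "ax": 0, "ay": 0, "az": 0, "fingers": 0},
  {"x": 0, "y": 0, "z": 30, "ax": 0, "ay": 0, "az": 0, "fingers": 0},
  {"x": 0, "y": 0, "z": 30, "ax": 0, "ay": 0, "az": 0, "fingers": 0},
  {"x": 0, "y": 6, "z": 0, "ax": 0, "ay": 0, "az": 0, "fingers": 0},
  {"x": 0, "y": 6, "z": 0, "ax": 0, "ay": 0, "az": 0, "fingers": 0},
  {"x": 0, "y": 6, "z": 0, "ax": 0, "ay": 0, "az": 0, "fingers": 0},
  {"x": 0, "y": 0, "z": 0, "ax": 0, "ay": 0, "az": 0, "fingers": 0},
  {"x": 0, "y": 0, "z": 0, "ax": 0, "ay": 0, "az": 0, "fingers": 0},
])

```text
t: 29.85
eef_pos: [0.4228, 0.1543, 0.2603]
tool_rot: [0.001, 0.669, 0.744, 0.002]
contact_force: [-0.2, -0.1, -0.8]
gripper_width: -0.0
grasp_force: 0.0
```

```bash
python3 st.py|head -2; python3 - <<'E'
from push import *
p,R,q=obs();P,Q=pp(1.15);print((C.inv().apply(P-p)*1000).round(1),np.degrees((R.inv()*Q).as_rotvec()).round(1))
E
```

```text
[-0.63  0.06  0.15  2.04 -0.01  1.03 -0.37] [0.4228143  0.15432411 0.26027851] 29.85 F [-0.2 -0.1 -0.8] M [-0.01 -0.03 -0.01] -7.023404407312192e-05
tool y in lid deg -0.03822416377813544 out 0.59 M about n [-0.002 -0.025 -0.017]
[ 5.1  0.2 -2.2] [ 0.2 -0.1 -0. ]
```

Gap is about 5 mm. Now push along the arc.

Call:
jog_arm([
  {"x": 0, "y": 5, "z": 0, "ax": 0, "ay": 0, "az": 0, "fingers": 0},
  {"x": 0, "y": 5.1, "z": -4.7, "ax": 0, "ay": 0, "az": 0, "fingers": 0},
  {"x": 0, "y": 5.3, "z": -6.5, "ax": 0, "ay": 0, "az": 0, "fingers": 0},
  {"x": 0, "y": 5.6, "z": -6.3, "ax": 0, "ay": 0, "az": 0, "fingers": 0},
  {"x": 0, "y": 5.8, "z": -6.1, "ax": 0, "ay": 0, "az": 0, "fingers": 0},
  {"x": 0, "y": 6.1, "z": -5.8, "ax": 0, "ay": 0, "az": 0, "fingers": 0},
  {"x": 0, "y": 6.3, "z": -5.6, "ax": 0, "ay": 0, "az": 0, "fingers": 0},
  {"x": 0, "y": 6.5, "z": -5.3, "ax": 0, "ay": 0, "az": 0, "fingers": 0},
])

```text
t: 30.65
eef_pos: [0.4651, 0.1583, 0.3]
tool_rot: [-0.001, 0.668, 0.744, -0.001]
contact_force: [-11.0, -2.6, 5.9]
gripper_width: 0.0
grasp_force: 5.7
```

```bash
python3 st.py|head -2; python3 lidang.py 12|tail -1
```

```text
[-0.61  0.1   0.17  1.9  -0.02  1.14 -0.33] [0.46513407 0.15831254 0.29999692] 30.65 F [-11.   -2.6   5.9] M [-0.54  2.2   0.  ] 0.0003398349784921366
tool y in lid deg 0.005197538701516941 out 0.584 M about n [-0.247  2.248 -0.174]
[(np.float64(1.39), np.float64(1.1)), (np.float64(1.38), np.float64(1.05)), (np.float64(1.4), np.float64(1.0)), (np.float64(1.41), np.float64(0.86)), (np.float64(1.37), np.float64(0.75))] [(np.float64(1.43), np.float64(2.21)), (np.float64(1.42), np.float64(2.16)), (np.float64(1.41), np.float64(2.16)), (np.float64(1.4), np.float64(2.11)), (np.float64(1.44), np.float64(2.07))]
```

Working: 11 N push, with the lid at about 1.42. Continue to about 2.11.

Call:
jog_arm([
  {"x": 0, "y": 6.7, "z": -5.0, "ax": 0, "ay": 0, "az": 0, "fingers": 0},
  {"x": 0, "y": 6.9, "z": -4.8, "ax": 0, "ay": 0, "az": 0, "fingers": 0},
  {"x": 0, "y": 7.1, "z": -4.5, "ax": 0, "ay": 0, "az": 0, "fingers": 0},
  {"x": 0, "y": 7.3, "z": -4.2, "ax": 0, "ay": 0, "az": 0, "fingers": 0},
  {"x": 0, "y": 7.4, "z": -3.9, "ax": 0, "ay": 0, "az": 0, "fingers": 0},
  {"x": 0, "y": 7.6, "z": -3.6, "ax": 0, "ay": 0, "az": 0, "fingers": 0},
  {"x": 0, "y": 7.7, "z": -3.3, "ax": 0, "ay": 0, "az": 0, "fingers": 0},
  {"x": 0, "y": 7.8, "z": -3.0, "ax": 0, "ay": 0, "az": 0, "fingers": 0},
])

```text
t: 31.55
eef_pos: [0.5252, 0.1647, 0.3336]
tool_rot: [0.0, 0.669, 0.744, 0.001]
contact_force: [-6.1, -2.1, 4.4]
gripper_width: -0.005
grasp_force: 3.1
```

Call:
jog_arm([
  {"x": 0, "y": 8.0, "z": -2.7, "ax": 0, "ay": 0, "az": 0, "fingers": 0},
  {"x": 0, "y": 8.1, "z": -2.4, "ax": 0, "ay": 0, "az": 0, "fingers": 0},
  {"x": 0, "y": 8.1, "z": -2.0, "ax": 0, "ay": 0, "az": 0, "fingers": 0},
  {"x": 0, "y": 8.2, "z": -1.7, "ax": 0, "ay": 0, "az": 0, "fingers": 0},
  {"x": 0, "y": 8.3, "z": -1.4, "ax": 0, "ay": 0, "az": 0, "fingers": 0},
  {"x": 0, "y": 8.3, "z": -1.0, "ax": 0, "ay": 0, "az": 0, "fingers": 0},
  {"x": 0, "y": 4, "z": -0.3, "ax": 0, "ay": 0, "az": 0, "fingers": 0},
  {"x": 0, "y": 0, "z": 0, "ax": 0, "ay": 0, "az": 0, "fingers": 0},
])

```text
t: 32.35
eef_pos: [0.5791, 0.1709, 0.3437]
tool_rot: [0.001, 0.669, 0.744, 0.002]
contact_force: [-0.8, -0.3, 0.5]
gripper_width: 0.0
grasp_force: 0.0
```

```bash
python3 st.py|head -2; python3 lidang.py 13|tail -1; python3 - <<'E'
from push import *
p,R,q=obs()
for a in (1.9,2.0,2.05,2.1,2.2,2.3,2.4): print(a,(C.inv().apply(pp(a)[0]-p)*1000).round(1))
E
```

```text
[-0.56  0.27  0.21  1.6  -0.06  1.27 -0.23] [0.57906801 0.17089879 0.34369329] 32.35 F [-0.8 -0.3  0.5] M [-0.02 -0.02  0.04] 0.00035090394600715424
tool y in lid deg -0.02597316516366782 out 0.589 M about n [-0.039 -0.013  0.023]
[(np.float64(2.01), np.float64(1.4)), (np.float64(2.0), np.float64(1.3)), (np.float64(2.02), np.float64(0.86)), (np.float64(1.99), np.float64(0.56)), (np.float64(1.71), np.float64(0.5))] [(np.float64(1.99), np.float64(1.96)), (np.float64(2.0), np.float64(1.96)), (np.float64(2.01), np.float64(1.91)), (np.float64(1.98), np.float64(1.86)), (np.float64(2.02), np.float64(1.51))]
1.9 [-21.8   0.3  -2.6]
2.0 [-1.1  0.3  0.5]
2.05 [9.4 0.3 1.2]
2.1 [19.8  0.3  1.4]
2.2 [38.2  0.3  0.2]
2.3 [56.4  0.3 -3. ]
2.4 [74.   0.3 -8.3]
```

Call:
jog_arm([
  {"x": 0, "y": 6, "z": -0.3, "ax": 0, "ay": 0, "az": 0, "fingers": 0},
  {"x": 0, "y": 6, "z": -0.3, "ax": 0, "ay": 0, "az": 0, "fingers": 0},
  {"x": 0, "y": 6, "z": 0, "ax": 0, "ay": 0, "az": 0, "fingers": 0},
  {"x": 0, "y": 4, "z": 0, "ax": 0, "ay": 0, "az": 0, "fingers": 0},
  {"x": 0, "y": 2, "z": 0, "ax": 0, "ay": 0, "az": 0, "fingers": 0},
  {"x": 0, "y": 1, "z": 0, "ax": 0, "ay": 0, "az": 0, "fingers": 0},
  {"x": 0, "y": 1, "z": 0, "ax": 0, "ay": 0, "az": 0, "fingers": 0},
  {"x": 0, "y": 1, "z": 0, "ax": 0, "ay": 0, "az": 0, "fingers": 0},
])

```text
t: 33.25
eef_pos: [0.6049, 0.1735, 0.3447]
tool_rot: [0.001, 0.669, 0.744, 0.001]
contact_force: [-2.4, 0.7, 2.0]
gripper_width: -0.005
grasp_force: 1.4
```

Call:
jog_arm([
  {"x": 0, "y": 1, "z": 0, "ax": 0, "ay": 0, "az": 0, "fingers": 0},
  {"x": 0, "y": 1, "z": 0, "ax": 0, "ay": 0, "az": 0, "fingers": 0},
  {"x": 0, "y": 1, "z": 0, "ax": 0, "ay": 0, "az": 0, "fingers": 0},
  {"x": 0, "y": 1, "z": 0, "ax": 0, "ay": 0, "az": 0, "fingers": 0},
  {"x": 0, "y": 1, "z": 0, "ax": 0, "ay": 0, "az": 0, "fingers": 0},
  {"x": 0, "y": 1, "z": 0, "ax": 0, "ay": 0, "az": 0, "fingers": 0},
  {"x": 0, "y": 0.5, "z": 0, "ax": 0, "ay": 0, "az": 0, "fingers": 0},
  {"x": 0, "y": 0.5, "z": 0, "ax": 0, "ay": 0, "az": 0, "fingers": 0},
])

```text
t: 34.05
eef_pos: [0.6119, 0.1742, 0.3444]
tool_rot: [0.001, 0.669, 0.744, 0.001]
contact_force: [-2.3, -1.1, -1.7]
gripper_width: 0.003
grasp_force: 1.3
```

```bash
python3 - <<'E'
from push import *
from h import load,proj
S=load("side0")
for a in np.arange(2.15,2.5,.05): print(a.round(2),proj(S,cab(pose,lid([[-120,100,8],[-120,100,20],[-150,100,20]],a))).round(1).tolist())
p,R,q=obs()
for a in (2.15,2.2,2.25,2.3,2.35,2.4): print(a.__round__(2),(C.inv().apply(pp(a)[0]-p)*1000).round(1))
E
```

```text
2.15 [[193.1, 189.8], [189.3, 189.2], [187.8, 182.4]]
2.2 [[191.3, 189.7], [187.5, 189.2], [185.5, 182.3]]
2.25 [[189.4, 189.5], [185.7, 189.2], [183.2, 182.3]]
2.3 [[187.6, 189.5], [184.0, 189.3], [181.0, 182.4]]
2.35 [[185.8, 189.5], [182.3, 189.5], [178.8, 182.5]]
2.4 [[184.1, 189.6], [180.6, 189.7], [176.7, 182.8]]
2.45 [[182.4, 189.8], [179.0, 190.0], [174.7, 183.1]]
2.5 [[180.8, 190.0], [177.5, 190.4], [172.7, 183.6]]
2.15 [-4.6  0.6  0.2]
2.2 [ 4.6  0.6 -0.6]
2.25 [13.8  0.6 -2. ]
2.3 [22.8  0.6 -3.9]
2.35 [31.7  0.6 -6.3]
2.4 [40.4  0.6 -9.2]
```

Call:
jog_arm([
  {"x": 0, "y": 1, "z": 0.1, "ax": 0, "ay": 0, "az": 0, "fingers": 0},
  {"x": 0, "y": 1, "z": 0.1, "ax": 0, "ay": 0, "az": 0, "fingers": 0},
  {"x": 0, "y": 1, "z": 0.1, "ax": 0, "ay": 0, "az": 0, "fingers": 0},
  {"x": 0, "y": 1, "z": 0.1, "ax": 0, "ay": 0, "az": 0, "fingers": 0},
  {"x": 0, "y": 1, "z": 0.1, "ax": 0, "ay": 0, "az": 0, "fingers": 0},
  {"x": 0, "y": 0.5, "z": 0.1, "ax": 0, "ay": 0, "az": 0, "fingers": 0},
  {"x": 0, "y": 0.5, "z": 0.1, "ax": 0, "ay": 0, "az": 0, "fingers": 0},
  {"x": 0, "y": 0, "z": 0, "ax": 0, "ay": 0, "az": 0, "fingers": 0},
])

```text
t: 34.85
eef_pos: [0.6181, 0.1749, 0.3442]
tool_rot: [0.001, 0.669, 0.744, 0.002]
contact_force: [-2.7, -0.5, -0.9]
gripper_width: -0.003
grasp_force: 1.1
```

Call:
jog_arm([
  {"x": 0, "y": 1, "z": 0.2, "ax": 0, "ay": 0, "az": 0, "fingers": 0},
  {"x": 0, "y": 1, "z": 0.2, "ax": 0, "ay": 0, "az": 0, "fingers": 0},
  {"x": 0, "y": 1, "z": 0.2, "ax": 0, "ay": 0, "az": 0, "fingers": 0},
  {"x": 0, "y": 1, "z": 0.2, "ax": 0, "ay": 0, "az": 0, "fingers": 0},
  {"x": 0, "y": 1, "z": 0.2, "ax": 0, "ay": 0, "az": 0, "fingers": 0},
  {"x": 0, "y": 0.5, "z": 0.2, "ax": 0, "ay": 0, "az": 0, "fingers": 0},
  {"x": 0, "y": 0.5, "z": 0.2, "ax": 0, "ay": 0, "az": 0, "fingers": 0},
  {"x": 0, "y": 0, "z": 0, "ax": 0, "ay": 0, "az": 0, "fingers": 0},
])

```text
t: 35.65
eef_pos: [0.6242, 0.1758, 0.3429]
tool_rot: [0.001, 0.668, 0.744, 0.002]
contact_force: [-1.0, 0.1, 0.6]
gripper_width: 0.001
grasp_force: 0.7
```

Call:
jog_arm([
  {"x": 0, "y": 1, "z": 0.2, "ax": 0, "ay": 0, "az": 0, "fingers": 0},
  {"x": 0, "y": 1, "z": 0.2, "ax": 0, "ay": 0, "az": 0, "fingers": 0},
  {"x": 0, "y": 1, "z": 0.2, "ax": 0, "ay": 0, "az": 0, "fingers": 0},
  {"x": 0, "y": 1, "z": 0.2, "ax": 0, "ay": 0, "az": 0, "fingers": 0},
  {"x": 0, "y": 1, "z": 0.2, "ax": 0, "ay": 0, "az": 0, "fingers": 0},
  {"x": 0, "y": 0.5, "z": 0.2, "ax": 0, "ay": 0, "az": 0, "fingers": 0},
  {"x": 0, "y": 0.5, "z": 0.2, "ax": 0, "ay": 0, "az": 0, "fingers": 0},
  {"x": 0, "y": 0, "z": 0, "ax": 0, "ay": 0, "az": 0, "fingers": 0},
])

```text
t: 36.45
eef_pos: [0.6299, 0.1764, 0.3412]
tool_rot: [0.001, 0.668, 0.744, 0.002]
contact_force: [-0.7, 0.2, 1.1]
gripper_width: -0.003
grasp_force: 0.8
```

Call:
jog_arm([
  {"x": 0, "y": 1, "z": 0.2, "ax": 0, "ay": 0, "az": 0, "fingers": 0},
  {"x": 0, "y": 1, "z": 0.2, "ax": 0, "ay": 0, "az": 0, "fingers": 0},
  {"x": 0, "y": 1, "z": 0.2, "ax": 0, "ay": 0, "az": 0, "fingers": 0},
  {"x": 0, "y": 1, "z": 0.2, "ax": 0, "ay": 0, "az": 0, "fingers": 0},
  {"x": 0, "y": 1, "z": 0.2, "ax": 0, "ay": 0, "az": 0, "fingers": 0},
  {"x": 0, "y": 0.5, "z": 0.2, "ax": 0, "ay": 0, "az": 0, "fingers": 0},
  {"x": 0, "y": 0.5, "z": 0.2, "ax": 0, "ay": 0, "az": 0, "fingers": 0},
  {"x": 0, "y": 0, "z": 0, "ax": 0, "ay": 0, "az": 0, "fingers": 0},
])

```text
t: 37.25
eef_pos: [0.6359, 0.1769, 0.34]
tool_rot: [0.001, 0.668, 0.744, 0.002]
contact_force: [-1.9, 0.5, 3.8]
gripper_width: 0.001
grasp_force: 1.4
```

```bash
python3 st.py|head -1;python3 lidang.py 14|tail -1; python3 - <<'E'
from push import *
p,R,q=obs()
for a in (2.25,2.3,2.35): print(a,(C.inv().apply(pp(a)[0]-p)*1000).round(1))
E
```

```text
[-0.53  0.38  0.22  1.47 -0.09  1.3  -0.19] [0.63588176 0.17688591 0.34001656] 37.25 F [-1.9  0.5  3.8] M [0.03 0.48 0.04] 0.001204991648411804
[(np.float64(2.28), np.float64(1.97)), (np.float64(2.29), np.float64(1.92)), (np.float64(2.3), np.float64(1.53)), (np.float64(2.27), np.float64(1.53)), (np.float64(2.31), np.float64(1.09))] [(np.float64(2.27), np.float64(1.01)), (np.float64(2.28), np.float64(1.0)), (np.float64(2.29), np.float64(0.75)), (np.float64(2.01), np.float64(0.59)), (np.float64(2.02), np.float64(0.54))]
2.25 [-10.4   0.6   2.5]
2.3 [-1.3  0.6  0.6]
2.35 [ 7.6  0.6 -1.8]
```

Call:
jog_arm([
  {"x": 0, "y": 1, "z": 0.2, "ax": 0, "ay": 0, "az": 0, "fingers": 0},
  {"x": 0, "y": 1, "z": 0.2, "ax": 0, "ay": 0, "az": 0, "fingers": 0},
  {"x": 0, "y": 1, "z": 0.2, "ax": 0, "ay": 0, "az": 0, "fingers": 0},
  {"x": 0, "y": 1, "z": 0.2, "ax": 0, "ay": 0, "az": 0, "fingers": 0},
  {"x": 0, "y": 1, "z": 0.2, "ax": 0, "ay": 0, "az": 0, "fingers": 0},
  {"x": 0, "y": 0.5, "z": 0.2, "ax": 0, "ay": 0, "az": 0, "fingers": 0},
  {"x": 0, "y": 0.5, "z": 0.2, "ax": 0, "ay": 0, "az": 0, "fingers": 0},
  {"x": 0, "y": 0, "z": 0, "ax": 0, "ay": 0, "az": 0, "fingers": 0},
])

```text
t: 38.15
eef_pos: [0.6403, 0.1773, 0.3391]
tool_rot: [-0.0, 0.668, 0.744, 0.0]
contact_force: [-10.3, -0.8, 8.3]
gripper_width: 0.004
grasp_force: 6.0
```

Firm contact: the 13 N push puts about 14 N on the rubber. I'll ease off gently and look inside.

Call:
jog_arm([
  {"x": 0, "y": -1.5, "z": 0, "ax": 0, "ay": 0, "az": 0, "fingers": 0},
  {"x": 0, "y": -1.5, "z": 0, "ax": 0, "ay": 0, "az": 0, "fingers": 0},
  {"x": 0, "y": -3, "z": 0, "ax": 0, "ay": 0, "az": 0, "fingers": 0},
  {"x": 0, "y": -15, "z": 0, "ax": 0, "ay": 0, "az": 0, "fingers": 0},
  {"x": -10, "y": -30, "z": 0, "ax": 0, "ay": 0, "az": 0, "fingers": 30},
  {"x": -20, "y": -30, "z": 0, "ax": 0, "ay": 0, "az": 0, "fingers": 85},
  {"x": -30, "y": -30, "z": 0, "ax": 0, "ay": 0, "az": 0, "fingers": 85},
  {"x": -30, "y": -15, "z": 0, "ax": 0, "ay": 0, "az": 0, "fingers": 85},
])

```text
t: 38.95
eef_pos: [0.5244, 0.0735, 0.3376]
tool_rot: [0.001, 0.668, 0.744, 0.001]
contact_force: [2.2, 0.4, 0.3]
gripper_width: 0.68
grasp_force: 0.0
```

```bash
python3 st.py|head -1; python3 lidang.py 15|tail -1; python3 - <<'E'
from push import *
from station import bot
from h import snap,proj,plane,ray,tri,load
import cv2
def comps(m,mn): 
    n,l,s,c=cv2.connectedComponentsWithStats(m.astype(np.uint8));return [(s[i,:5].tolist(),c[i].round(1).tolist()) for i in range(1,n) if s[i,4]>mn]
for n in ("wrist","scene","side"):
    r=load(n+"15") if n!="wrist" else snap(bot,n,"15")
    h=cv2.cvtColor(r["pixels"],cv2.COLOR_RGB2HSV)
    red=((h[...,0]<8)|(h[...,0]>172))&(h[...,1]>150)&(h[...,2]>80)
    print(n,"places",proj(r,cab(pose,[[17,y,12] for y in(-90,0,90)])).round(0).tolist())
    for s,c in comps(red,25):
        w=plane(r,c,.012);l=C.inv().apply(w-[pose[0],pose[1],0])*1000;print(s,c,l.round(0))
S,C0=load("side0"),load("scene0")
for n,r,box in(("scene",C0,(115,235,165,275)),("side",S,(292,128,320,156))):
    x0,y0,x1,y1=box;h=cv2.cvtColor(r["pixels"],cv2.COLOR_RGB2HSV)[y0:y1,x0:x1]
    foil=(h[...,1]<70)&(h[...,2]>100)
    br=(h[...,0]>18)&(h[...,0]<32)&(h[...,1]>120)&(h[...,2]>120)
    print(n,"foil",[(s,c) for s,c in comps(foil,30)],"brass",[(s,c) for s,c in comps(br,20)])
E
```

```text
[-0.48  0.14  0.25  1.78 -0.04  1.22 -0.11] [0.52438158 0.07345938 0.33764931] 38.95 F [2.2 0.4 0.3] M [ 0.01 -0.02  0.02] 0.6799065464728564
[(np.float64(2.29), np.float64(2.26)), (np.float64(2.28), np.float64(2.06)), (np.float64(2.3), np.float64(2.01)), (np.float64(2.31), np.float64(1.67)), (np.float64(2.27), np.float64(1.47))] [(np.float64(2.28), np.float64(1.16)), (np.float64(2.29), np.float64(1.15)), (np.float64(2.27), np.float64(0.71)), (np.float64(2.31), np.float64(0.61)), (np.float64(2.3), np.float64(0.56))]
wrist places [[264.0, 175.0], [264.0, 118.0], [264.0, 54.0]]
[245, 98, 40, 41, 1282] [264.5, 118.2] [17. -1. 12.]
scene places [[266.0, 220.0], [287.0, 203.0], [306.0, 186.0]]
[277, 195, 11, 15, 97] [281.5, 201.4] [ 3. -7. 12.]
[129, 311, 23, 27, 243] [139.9, 324.0] [   6. -553.   12.]
[103, 327, 10, 10, 61] [107.3, 331.6] [ -37. -630.   12.]
side places [[243.0, 205.0], [236.0, 224.0], [229.0, 245.0]]
[272, 116, 5, 14, 70] [274.0, 122.5] [   4. -547.   12.]
[228, 218, 18, 14, 188] [236.6, 224.3] [16. -1. 12.]
scene foil [([27, 22, 6, 12, 38], [29.9, 27.6])] brass [([44, 0, 6, 7, 33], [46.8, 2.7]), ([11, 12, 15, 15, 164], [18.0, 18.9])]
side foil [([7, 15, 14, 11, 92], [13.3, 19.7])] brass [([10, 5, 11, 7, 63], [14.7, 8.0]), ([1, 21, 10, 7, 56], [5.4, 24.4])]
```

```bash
python3 - <<'E'
from push import *
from h import tri,load
S,C0=load("side0"),load("scene0")
J={}
for n,a,b in(("jar",(133,253.9),(306.5,136)),("turq",(124.5,224.5),(330,145.5)),("blue",(166.3,235.8),(297.5,152.5))):
    J[n]=tri(C0,a,S,b);print(n,J[n].round(4))
p,R,q=obs()
T=J["jar"].copy();T[2]=.22
for yaw in range(-90,91,30):
    y=np.array([np.cos(np.radians(yaw)),np.sin(np.radians(yaw)),0]);z=np.array([0,0,-1.]);Q=Ro.from_matrix(np.c_[np.cross(y,z),y,z])
    e,qq=ik(T,Q,q,3);e2,q2=ik(np.r_[T[:2],.03],Q,qq,3);print(yaw,round(e,1),round(e2,1),q2.round(2))
    if yaw in(-30,0,30): rows(p,R,T,Q,10)
E
```

```text
jar [ 0.4191 -0.3481  0.0588]
turq [ 0.3206 -0.3229  0.0617]
blue [ 0.4269 -0.2453  0.0598]
-90 0.0 0.0 [ 0.19  0.6   0.51  2.04 -0.49  0.62 -0.54]
-60 0.0 0.0 [ 0.25  0.58  0.43  2.04 -0.41  0.6  -0.09]
-30 0.0 0.0 [ 0.3   0.57  0.36  2.03 -0.35  0.59  0.37]
10 x shift [-43.94, -3.08, 11.79] turn [0.02, -0.01, 3.58]
0 0.0 0.0 [ 0.35  0.56  0.3   2.03 -0.29  0.59  0.84]
10 x shift [-41.36, -13.05, 11.77] turn [0.02, -0.01, 0.58]
30 0.0 0.0 [ 0.39  0.55  0.24  2.03 -0.23  0.58  1.31]
10 x shift [-37.43, -22.5, 11.76] turn [0.03, 0.0, -2.42]
60 0.0 0.0 [ 0.43  0.55  0.19  2.03 -0.18  0.58  1.79]
90 0.0 0.0 [ 0.47  0.55  0.13  2.02 -0.13  0.58  2.27]
```

The red spot is the middle place (wrist px 264,118; cabinet 17, −1). Now over to the jar.

Call:
jog_arm([
  {"x": -37.4, "y": -22.5, "z": 0, "ax": 0, "ay": 0, "az": -2.4, "fingers": 85},
  {"x": -37.4, "y": -22.5, "z": 0, "ax": 0, "ay": 0, "az": -2.4, "fingers": 85},
  {"x": -37.4, "y": -22.5, "z": 10, "ax": 0, "ay": 0, "az": -2.4, "fingers": 85},
  {"x": -37.4, "y": -22.5, "z": 10, "ax": 0, "ay": 0, "az": -2.4, "fingers": 85},
  {"x": -37.4, "y": -22.5, "z": 15, "ax": 0, "ay": 0, "az": -2.4, "fingers": 85},
  {"x": -37.4, "y": -22.5, "z": 15, "ax": 0, "ay": 0, "az": -2.4, "fingers": 85},
  {"x": -37.4, "y": -22.5, "z": 15, "ax": 0, "ay": 0, "az": -2.4, "fingers": 85},
  {"x": -37.4, "y": -22.5, "z": 15, "ax": 0, "ay": 0, "az": -2.4, "fingers": 85},
])

```text
t: 39.9
eef_pos: [0.4279, -0.2597, 0.2567]
tool_rot: [0.002, 0.534, 0.846, 0.001]
contact_force: [1.9, -0.0, -0.4]
gripper_width: 0.994
grasp_force: 0.0
```

Call:
jog_arm([
  {"x": -37.4, "y": -22.5, "z": 15, "ax": 0, "ay": 0, "az": -2.4, "fingers": 85},
  {"x": -37.4, "y": -22.5, "z": 15, "ax": 0, "ay": 0, "az": -2.4, "fingers": 85},
  {"x": 0, "y": 0, "z": 8, "ax": 0, "ay": 0, "az": 0, "fingers": 85},
  {"x": 0, "y": 0, "z": 0, "ax": 0, "ay": 0, "az": 0, "fingers": 85},
  {"x": 0, "y": 0, "z": 0, "ax": 0, "ay": 0, "az": 0, "fingers": 85},
  {"x": 0, "y": 0, "z": 0, "ax": 0, "ay": 0, "az": 0, "fingers": 85},
  {"x": 0, "y": 0, "z": 0, "ax": 0, "ay": 0, "az": 0, "fingers": 85},
  {"x": 0, "y": 0, "z": 0, "ax": 0, "ay": 0, "az": 0, "fingers": 85},
])

```text
t: 40.7
eef_pos: [0.4213, -0.3448, 0.2197]
tool_rot: [0.001, 0.499, 0.867, 0.002]
contact_force: [0.0, 0.3, 0.4]
gripper_width: 0.993
grasp_force: 0.0
```

```bash
python3 st.py|head -1; python3 - <<'E'
from push import *
from station import bot
from h import snap,proj,plane
import cv2
r=snap(bot,"wrist","16");h=cv2.cvtColor(r["pixels"],cv2.COLOR_RGB2HSV)
print(proj(r,[[.4191,-.3481,.06],[.3206,-.3229,.06],[.4269,-.2453,.06]]).round(0).tolist())
br=((h[...,0]>17)&(h[...,0]<32)&(h[...,1]>110)&(h[...,2]>100)).astype(np.uint8)
n,l,s,c=cv2.connectedComponentsWithStats(br)
for i in range(1,n):
    if s[i,4]>150:
        x,y,w,hh,A=s[i];ring=r["pixels"][max(y-4,0):y+hh+4,max(x-4,0):x+w+4].reshape(-1,3).mean(0)
        print(s[i].tolist(),c[i].round(1),plane(r,c[i],.062).round(4),ring.round(0))
E
```

```text
[ 0.12  0.3   0.55  1.91 -0.19  0.98  1.29] [ 0.42130777 -0.34475831  0.21970757] 40.7 F [0.  0.3 0.4] M [ 0.01 -0.05  0.01] 0.9925221354337451
[[252.0, 177.0], [178.0, 106.0], [313.0, 91.0]]
[292, 70, 42, 44, 1422] [312.6  91.5] [ 0.4265 -0.2457  0.062 ] [157. 138. 116.]
[155, 84, 43, 43, 1417] [175.8 105.3] [ 0.3191 -0.3227  0.062 ] [158. 159. 107.]
[232, 157, 41, 41, 1314] [252.  177.2] [ 0.4188 -0.3482  0.062 ] [181. 136.  75.]
```

Call:
jog_arm([
  {"x": -1.7, "y": -3.9, "z": 20, "ax": 0, "ay": 0, "az": 0, "fingers": 85},
  {"x": 0, "y": 0, "z": 40, "ax": 0, "ay": 0, "az": 0, "fingers": 85},
  {"x": 0, "y": 0, "z": 40, "ax": 0, "ay": 0, "az": 0, "fingers": 85},
  {"x": 0, "y": 0, "z": 40, "ax": 0, "ay": 0, "az": 0, "fingers": 85},
  {"x": 0, "y": 0, "z": 30, "ax": 0, "ay": 0, "az": 0, "fingers": 85},
  {"x": 0, "y": 0, "z": 20, "ax": 0, "ay": 0, "az": 0, "fingers": 85},
  {"x": 0, "y": 0, "z": 18, "ax": 0, "ay": 0, "az": 0, "fingers": 85},
  {"x": 0, "y": 0, "z": 0, "ax": 0, "ay": 0, "az": 0, "fingers": 85},
], force=35)

```text
t: 41.55
eef_pos: [0.4177, -0.3473, 0.0093]
tool_rot: [-0.001, 0.499, 0.867, 0.002]
contact_force: [-0.8, 0.4, 0.9]
gripper_width: 0.997
grasp_force: 0.0
```

Call:
jog_arm([
  {"x": 0, "y": 0, "z": 0, "ax": 0, "ay": 0, "az": 0, "fingers": 65},
  {"x": 0, "y": 0, "z": 0, "ax": 0, "ay": 0, "az": 0, "fingers": 58},
  {"x": 0, "y": 0, "z": 0, "ax": 0, "ay": 0, "az": 0, "fingers": 50},
  {"x": 0, "y": 0, "z": 0, "ax": 0, "ay": 0, "az": 0, "fingers": 40},
  {"x": 0, "y": 0, "z": 0, "ax": 0, "ay": 0, "az": 0, "fingers": 40},
  {"x": 0, "y": 0, "z": 0, "ax": 0, "ay": 0, "az": 0, "fingers": 40},
  {"x": 0, "y": 0, "z": 0, "ax": 0, "ay": 0, "az": 0, "fingers": 40},
  {"x": 0, "y": 0, "z": 0, "ax": 0, "ay": 0, "az": 0, "fingers": 40},
])

```text
t: 42.35
eef_pos: [0.4197, -0.3491, 0.0126]
tool_rot: [0.002, 0.499, 0.866, 0.001]
contact_force: [-0.2, 0.4, 6.6]
gripper_width: 0.656
grasp_force: 37.1
```

```bash
cat > j.py <<'E'
from push import *
p,R,q=obs();print(p,q.round(2))
Q=vert()
spot=cab(pose,[17,-.5,12])[0]
zc=.012+p[2]   # same TCP height above the support
T=np.r_[spot[:2],zc]
up=p+[0,0,.215]
V=T+[0,0,.17]
M=np.array([.45,-.05,up[2]])
rows(p,R,up,R,5);rows(up,R,V,Q,12)
rows(V,Q,T,Q,8);print(T,V)
for a in((up,R),(V,Q),(T,Q)): e,q=ik(*a,q);print(round(e,1),q.round(2))
E
python3 j.py
```

```text
[ 0.41966983 -0.3490574   0.01259609] [ 0.28  0.61  0.38  2.04 -0.42  0.56  1.49]
5 x shift [-0.1, 0.2, -43.0] turn [0.0, 0.0, 0.0]
12 x shift [33.73, 21.81, 2.77] turn [0.02, 0.01, 2.0]
8 x shift [0.0, 0.0, 21.25] turn [0.0, 0.0, 0.0]
[0.5338177  0.11565866 0.02459609] [0.5338177  0.11565866 0.19459609]
0.0 [ 0.17  0.28  0.5   1.9  -0.16  0.99  1.27]
0.0 [-0.64  0.32  0.39  1.93 -0.15  0.93 -0.08]
0.0 [-0.53  0.57  0.26  2.03 -0.26  0.58  0.02]
```

Call:
jog_arm([
  {"x": 0, "y": 0, "z": -15, "ax": 0, "ay": 0, "az": 0, "fingers": 40},
  {"x": 0, "y": 0, "z": -40, "ax": 0, "ay": 0, "az": 0, "fingers": 40},
  {"x": 0, "y": 0, "z": -45, "ax": 0, "ay": 0, "az": 0, "fingers": 40},
  {"x": 0, "y": 0, "z": -45, "ax": 0, "ay": 0, "az": 0, "fingers": 40},
  {"x": 0, "y": 0, "z": -45, "ax": 0, "ay": 0, "az": 0, "fingers": 40},
  {"x": 0, "y": 0, "z": -25, "ax": 0, "ay": 0, "az": 0, "fingers": 40},
  {"x": 15, "y": 10, "z": 0, "ax": 0, "ay": 0, "az": 2, "fingers": 40},
  {"x": 25, "y": 17, "z": 0, "ax": 0, "ay": 0, "az": 2, "fingers": 40},
])

```text
t: 43.15
eef_pos: [0.4218, -0.3024, 0.2283]
tool_rot: [0.003, 0.532, 0.847, 0.001]
contact_force: [0.0, 0.7, -2.2]
gripper_width: 0.646
grasp_force: 38.5
```

Call:
jog_arm([
  {"x": 34, "y": 22, "z": 0, "ax": 0, "ay": 0, "az": 2, "fingers": 40},
  {"x": 34, "y": 22, "z": 0, "ax": 0, "ay": 0, "az": 2, "fingers": 40},
  {"x": 34, "y": 22, "z": 0, "ax": 0, "ay": 0, "az": 2, "fingers": 40},
  {"x": 34, "y": 22, "z": 0, "ax": 0, "ay": 0, "az": 2, "fingers": 40},
  {"x": 34, "y": 22, "z": 0, "ax": 0, "ay": 0, "az": 2, "fingers": 40},
  {"x": 34, "y": 22, "z": 0, "ax": 0, "ay": 0, "az": 2, "fingers": 40},
  {"x": 34, "y": 22, "z": 0, "ax": 0, "ay": 0, "az": 2, "fingers": 40},
  {"x": 34, "y": 22, "z": 0, "ax": 0, "ay": 0, "az": 2, "fingers": 40},
])

```text
t: 43.95
eef_pos: [0.4991, 0.0141, 0.2278]
tool_rot: [0.001, 0.643, 0.766, 0.002]
contact_force: [0.4, -0.6, -2.0]
gripper_width: 0.645
grasp_force: 38.5
```

```bash
python3 - <<'E'
from push import *
p,R,q=obs();print(p,q.round(2))
Q=vert();V=np.r_[cab(pose,[17,-.5,12])[0][:2],.2]
rows(p,R,V,Q,5)
E
```

```text
[0.49913567 0.01408783 0.22782402] [-0.51  0.19  0.41  2.   -0.09  0.97  0.12]
5 x shift [19.08, 9.83, 5.6] turn [0.04, -0.01, 0.78]
```

Call:
jog_arm([
  {"x": 19, "y": 9.8, "z": 5.6, "ax": 0, "ay": 0, "az": 0.8, "fingers": 40},
  {"x": 19, "y": 9.8, "z": 5.6, "ax": 0, "ay": 0, "az": 0.8, "fingers": 40},
  {"x": 19, "y": 9.8, "z": 5.6, "ax": 0, "ay": 0, "az": 0.8, "fingers": 40},
  {"x": 19, "y": 9.8, "z": 5.6, "ax": 0, "ay": 0, "az": 0.8, "fingers": 40},
  {"x": 18, "y": 9.8, "z": 5.6, "ax": 0, "ay": 0, "az": 0.8, "fingers": 40},
  {"x": 0, "y": 0, "z": 0, "ax": 0, "ay": 0, "az": 0, "fingers": 40},
  {"x": 0, "y": 0, "z": 0, "ax": 0, "ay": 0, "az": 0, "fingers": 40},
  {"x": 0, "y": 0, "z": 0, "ax": 0, "ay": 0, "az": 0, "fingers": 40},
])

```text
t: 44.75
eef_pos: [0.5339, 0.1117, 0.1997]
tool_rot: [0.001, 0.669, 0.743, 0.001]
contact_force: [0.1, -0.8, -2.3]
gripper_width: 0.645
grasp_force: 38.5
```

```bash
python3 - <<'E'
from push import *
p,R,q=obs();print(p,q.round(2))
Q=vert();V=cab(pose,[17,-1.7,12])[0];V[2]=.0246
rows(p,R,V,Q,1)
E
```

```text
[0.53386145 0.11173069 0.19967983] [-0.62  0.31  0.37  1.92 -0.14  0.93 -0.08]
1 x shift [2.61, -0.2, 175.08] turn [0.19, -0.03, -0.09]
```

Call:
jog_arm([
  {"x": 2.6, "y": -0.2, "z": 25, "ax": 0.2, "ay": 0, "az": 0, "fingers": 40},
  {"x": 0, "y": 0, "z": 35, "ax": 0, "ay": 0, "az": 0, "fingers": 40},
  {"x": 0, "y": 0, "z": 35, "ax": 0, "ay": 0, "az": 0, "fingers": 40},
  {"x": 0, "y": 0, "z": 35, "ax": 0, "ay": 0, "az": 0, "fingers": 40},
  {"x": 0, "y": 0, "z": 22, "ax": 0, "ay": 0, "az": 0, "fingers": 40},
  {"x": 0, "y": 0, "z": 12, "ax": 0, "ay": 0, "az": 0, "fingers": 40},
  {"x": 0, "y": 0, "z": 4, "ax": 0, "ay": 0, "az": 0, "fingers": 40},
  {"x": 0, "y": 0, "z": 0, "ax": 0, "ay": 0, "az": 0, "fingers": 40},
])

```text
t: 45.55
eef_pos: [0.5341, 0.1154, 0.0317]
tool_rot: [-0.0, 0.669, 0.743, 0.0]
contact_force: [-0.5, 0.6, -2.6]
gripper_width: 0.646
grasp_force: 38.4
```

Call:
jog_arm([
  {"x": 0, "y": 0, "z": 1, "ax": 0, "ay": 0, "az": 0, "fingers": 40},
  {"x": 0, "y": 0, "z": 1, "ax": 0, "ay": 0, "az": 0, "fingers": 40},
  {"x": 0, "y": 0, "z": 1, "ax": 0, "ay": 0, "az": 0, "fingers": 40},
  {"x": 0, "y": 0, "z": 0.8, "ax": 0, "ay": 0, "az": 0, "fingers": 40},
  {"x": 0, "y": 0, "z": 0.6, "ax": 0, "ay": 0, "az": 0, "fingers": 40},
  {"x": 0, "y": 0, "z": 0.6, "ax": 0, "ay": 0, "az": 0, "fingers": 40},
  {"x": 0, "y": 0, "z": 0, "ax": 0, "ay": 0, "az": 0, "fingers": 40},
  {"x": 0, "y": 0, "z": 0, "ax": 0, "ay": 0, "az": 0, "fingers": 40},
])

```text
t: 46.35
eef_pos: [0.5337, 0.1158, 0.0261]
tool_rot: [-0.001, 0.669, 0.744, 0.0]
contact_force: [-0.1, 0.1, -2.2]
gripper_width: 0.646
grasp_force: 38.4
```

Call:
jog_arm([
  {"x": 0, "y": 0, "z": 0.4, "ax": 0, "ay": 0, "az": 0, "fingers": 40},
  {"x": 0, "y": 0, "z": 0.4, "ax": 0, "ay": 0, "az": 0, "fingers": 40},
  {"x": 0, "y": 0, "z": 0.4, "ax": 0, "ay": 0, "az": 0, "fingers": 40},
  {"x": 0, "y": 0, "z": 0.4, "ax": 0, "ay": 0, "az": 0, "fingers": 40},
  {"x": 0, "y": 0, "z": 0.3, "ax": 0, "ay": 0, "az": 0, "fingers": 40},
  {"x": 0, "y": 0, "z": 0.3, "ax": 0, "ay": 0, "az": 0, "fingers": 40},
  {"x": 0, "y": 0, "z": 0, "ax": 0, "ay": 0, "az": 0, "fingers": 40},
  {"x": 0, "y": 0, "z": 0, "ax": 0, "ay": 0, "az": 0, "fingers": 40},
])

```text
t: 47.15
eef_pos: [0.5337, 0.1158, 0.0246]
tool_rot: [-0.001, 0.669, 0.744, 0.0]
contact_force: [-3.2, -0.7, 7.4]
gripper_width: 0.647
grasp_force: 39.4
```

Down with light contact. Release and withdraw.

Call:
jog_arm([
  {"x": 0, "y": 0, "z": -0.5, "ax": 0, "ay": 0, "az": 0, "fingers": 54},
  {"x": 0, "y": 0, "z": 0, "ax": 0, "ay": 0, "az": 0, "fingers": 58},
  {"x": 0, "y": 0, "z": 0, "ax": 0, "ay": 0, "az": 0, "fingers": 64},
  {"x": 0, "y": 0, "z": 0, "ax": 0, "ay": 0, "az": 0, "fingers": 72},
  {"x": 0, "y": 0, "z": 0, "ax": 0, "ay": 0, "az": 0, "fingers": 80},
  {"x": 0, "y": 0, "z": 0, "ax": 0, "ay": 0, "az": 0, "fingers": 80},
  {"x": 0, "y": 0, "z": 0, "ax": 0, "ay": 0, "az": 0, "fingers": 80},
  {"x": 0, "y": 0, "z": -5, "ax": 0, "ay": 0, "az": 0, "fingers": 80},
])

```text
t: 47.95
eef_pos: [0.5332, 0.1156, 0.0291]
tool_rot: [-0.001, 0.668, 0.744, -0.0]
contact_force: [0.0, -0.4, 0.1]
gripper_width: 0.939
grasp_force: 0.0
```

Call:
jog_arm([
  {"x": 0, "y": 0, "z": -20, "ax": 0, "ay": 0, "az": 0, "fingers": 80},
  {"x": 0, "y": 0, "z": -35, "ax": 0, "ay": 0, "az": 0, "fingers": 80},
  {"x": 0, "y": 0, "z": -40, "ax": 0, "ay": 0, "az": 0, "fingers": 80},
  {"x": 0, "y": 0, "z": -45, "ax": 0, "ay": 0, "az": 0, "fingers": 80},
  {"x": 0, "y": -15, "z": -40, "ax": 0, "ay": 0, "az": 0, "fingers": 80},
  {"x": 0, "y": -15, "z": -40, "ax": 0, "ay": 0, "az": 0, "fingers": 80},
  {"x": 0, "y": 0, "z": -30, "ax": 0, "ay": 0, "az": 0, "fingers": 80},
  {"x": 0, "y": 0, "z": 0, "ax": 0, "ay": 0, "az": 0, "fingers": 80},
])

```text
t: 48.75
eef_pos: [0.506, 0.1128, 0.2843]
tool_rot: [0.001, 0.669, 0.744, 0.004]
contact_force: [-0.2, 0.2, 0.7]
gripper_width: 0.941
grasp_force: 0.0
```

```bash
python3 st.py|head -1; python3 lidang.py 17|tail -1; python3 - <<'E'
from push import *
from station import bot
from h import snap,plane,proj,load
import cv2
r=snap(bot,"wrist","17");h=cv2.cvtColor(r["pixels"],cv2.COLOR_RGB2HSV)
br=((h[...,0]>17)&(h[...,0]<32)&(h[...,1]>110)&(h[...,2]>100)).astype(np.uint8)
n,l,s,c=cv2.connectedComponentsWithStats(br)
for i in range(1,n):
    if s[i,4]>100: w=plane(r,c[i],.074);print(s[i].tolist(),(C.inv().apply(w-[pose[0],pose[1],0])*1000).round(1))
red=(((h[...,0]<8)|(h[...,0]>172))&(h[...,1]>150)&(h[...,2]>80));print("red px",red.sum())
# stay buffer vs lid, key from side view
S=load("side17");print("buffer px",proj(S,cab(pose,lid([[-120,100,8]],2.3))))
E
```

```text
[-0.69  0.16  0.4   1.89 -0.07  1.1  -0.16] [0.50603684 0.11277182 0.2843477 ] 48.75 F [-0.2  0.2  0.7] M [-0.03 -0.03 -0.04] 0.9413089042557324
[(np.float64(2.29), np.float64(2.17)), (np.float64(2.28), np.float64(1.88)), (np.float64(2.3), np.float64(1.78)), (np.float64(2.31), np.float64(1.53)), (np.float64(2.27), np.float64(1.04))] [(np.float64(2.28), np.float64(1.16)), (np.float64(2.29), np.float64(1.11)), (np.float64(2.27), np.float64(0.71)), (np.float64(2.31), np.float64(0.56)), (np.float64(2.02), np.float64(0.54))]
[266, 67, 38, 39, 1187] [18.2 88.9 74. ]
[217, 137, 18, 55, 774] [-50.1   1.6  74. ]
[263, 147, 36, 36, 1003] [16.   0.2 74. ]
[263, 219, 33, 32, 830] [ 16.1 -91.   74. ]
red px 0
buffer px [[187.60162943 189.50544468]]
```

The jar stands at cabinet (16, 0) between its neighbours, with no red left showing. The lid holds at 2.29. The key's bow is at about −83°, which is its 1.45 rad stop. Handing in.

```bash
python3 -c "
from station import bot
print(bot.hand_in())"
```

```text
the job is handed in; nothing more can be done
None
```

The job is handed in, but the first turn slipped: the lid opened, then my grip came off the key and wound it back to near locked. I turned it clockwise again to its end stop with the lid part open. The lid now rests on the rubber of its stay (pressed to about 14 N, still at 2.29 rad after release), and the amber Leyden jar stands on the red spot, level with its two neighbours. The other instruments were left alone, and it took 49 s of the 72 s allowed.

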